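# Open both leaves of a bolted gauge cabinet

### The job

Open both leaves of the gauge cabinet, each at least square to the cabinet's front, so that the wide casting inside can be lifted out. The right leaf is the active one and must be swung open first; the left leaf is held by a flush bolt on its set-back edge, which only draws down while that leaf is eased in against its gasket by just the right amount. Leave the things lying round and on the cabinet where they are.

Things in the scene. Friction and masses are not known exactly. Their poses are not given: they have to be found in the camera images.
- gauge_cabinet: Grey two-leaf cabinet fixed on the desk, 190 deep x 256 wide x 231 mm high. Origin: centre of its underside; x points into it (its front looks along -x), y to the left as one stands before it, z up. The white leaves stand between sides, floor and the 20 mm top (underside at 211 mm), flush with the front, at z = 23 to 209 mm.
- cabinet_front (a point): Middle of the top's front edge, 231 mm above the desk; axes as the cabinet's. The two leaves' fronts meet on the line below it. The pair is rebated: a 52 mm wide, 5 mm thick strip of the right leaf covers the left leaf's set-back strip (7 mm thick, its face 17 mm behind the front, from this line 50 mm to the right) and hides the flush bolt while the right leaf is shut.
- active_leaf (a joint): Opening angle of the right (active) leaf in rad: 0 shut, 1.571 square to the front, stop at 2.2; it starts shut or a little ajar. It stays where it is left (0.06 N m of friction).
- active_hinge (a point): Point on the upright hinge axis of the right leaf, level with active_handle, at the leaf's front outer edge; turns with the leaf (x into the cabinet when shut).
- active_handle (a point): Grip point on the right leaf's bow handle: a straight upright steel bar of 10 mm diameter, 46 mm in front of the leaf's face, 65 mm from the hinge along the leaf, 180 mm above the desk. The straight part reaches from 11 mm above to 47 mm below this point; the bow's top is 27 mm above it. Axes as active_hinge.
- passive_leaf (a joint): Opening angle of the left (passive) leaf in rad: about 0 while bolted, 1.571 square to the front, stop at 2.2; -0.075 is its inner stop, against the springy gasket. With the bolt drawn the gasket springs it ajar to 0.025 to 0.045; from there it moves freely and stays where it is left (0.06 N m of friction).
- passive_hinge (a point): Point on the upright hinge axis of the left leaf, level with passive_handle, at the leaf's front outer edge; turns with the leaf (x into the cabinet when shut).
- passive_handle (a point): Grip point on the left leaf's bow handle, the mirror image of the right one: same bar, stand-off, height and distance from its hinge. Axes as those of passive_hinge.
- bolt_plate (a point): Centre of the flush bolt's upright steel face plate (26 wide x 70 mm high), on its face, 132 mm above the desk on the left leaf's set-back strip, let in flush, 17 mm behind the leaf's front. x into the leaf, y away from its free edge (20 mm off; the step up to its thick part is 31 mm off on the other side), z up. It is 145 mm from the hinge.
- bolt_stop (a point): Point on the plate's face 11 mm below bolt_plate: the thumb piece's top edge is here when the bolt is fully drawn; the leaf is free 12 mm sooner. The thumb piece, 14 wide x 12 mm high, stands 11 mm out of the plate on its middle line. Where it starts is not measured: its top is 13 to 19 mm above bolt_plate. It slides with 4 N, 1 to 8 mm before it can jam. Axes as bolt_plate.
- leaf_edge (a point): Middle of the free edge of the left leaf's set-back strip. The gasket pushes the leaf out (5 N here when bolted, 15 N when 10 mm in). The bolt's T-shaped nose drops through the keeper's opening only while the leaf is eased in by the right amount: a span of 1.5 mm, starting 3 to 9 mm in; not measured, felt. Elsewhere the pressed thumb jams and grips the leaf: ease off, shift, try again.
- thermometer: White digital thermometer, 85 wide x 58 mm high, standing on the cabinet's top near the back; origin at its foot. Bystander.
- tub: Small white square tub, 44 x 40 x 43 mm, on the cabinet's top near the back; origin under its centre. Bystander.
- caliper: Caliper, 235 x 74 x 14 mm, flat on the desk in front of the cabinet; origin under its middle. Bystander; the leaves pass above it.
- micrometer: Micrometer, 134 x 59 x 17 mm, flat on the desk in front of the cabinet; origin under its middle. Bystander; the leaves pass above it.
- hex_key: Black hex key, 88 x 30 x 6 mm, flat on the desk near its edge; origin under its middle. Bystander.
- screw_dish: Shallow steel dish with screws, 69 mm across, 14 mm high, by the desk's corner; origin under its centre. Bystander.
- screwdriver: Red-handled screwdriver, 171 mm long, 25 mm high, on the desk to the left; origin under its middle. Bystander.

How it is judged:
By the outcome, as a careful person would: the job done as asked, in the order asked, and still so for the second after the job is handed in, with the robot touching nothing.
It also fails if it takes over 72 s, if anything falls off the work surface, if the arm or the gripper's body presses on something with over 40 N, if the wrist force passes 120 N, or if a joint passes its speed limit or range.

### The arm

A 6-joint arm with a two-finger parallel gripper is mounted at the origin on a cart in front of the work surface, level with it; the furniture and walls round the work are solid. World frame = base frame: x ahead of the robot, y to its left, z up, the work surface at z = 0. Lengths are in m, angles in degrees, forces in N, time in s.
With the tool pointing down it reaches from about 0.375 to 0.9 m from the base axis. Payload 3.1 kg.
Tool frame: the origin (TCP) lies on the centre line of the jaws, within the pads' length; the fingertips stand 25 mm ahead of it and the grasp point (between the pads) lies 6 mm ahead of it; y points along the fingers, x is the direction in which the jaws open and shut, and the axes are right-handed (so a half turn about y gives the same grasp; the last joint's range is limited). The gripper opens to 87 mm and grips with 3 to 60 N. Pads are 19 mm wide; open, the fingers measure 117 mm over their backs; the gripper's body (75 mm by 190 mm) begins 51 mm behind the grasp point.
Start: joints at [-10.227, 30.224, 82.088, -0, 67.689, -10.227], TCP at [0.625, 0, 0.248] pointing down, gripper open.
Joint ranges: [-176.69, 176.69], [-43.24, 126.21], [12.49, 139.97], [-82, 262], [0, 151.66], [-163.58, 163.58]. Speed limits (degrees/s): [159.86, 159.86, 180, 180, 180, 180].

### API

Orientations are given as a 3x3 rotation matrix whose columns are the frame's x, y, z axes.
In Python, from rig import * gives the robot as it stands.
- The arm moves only by the tool play_rows, never from a script. Its argument "commands" is a list of rows, each a list of 2 entries, a list of its own where there are three numbers: the shift along the world's x, y, z in m, then the turn, a rotation vector about the world's x, y, z in rad. A call has 1 to 10 rows; each row is the pose to reach, as a shift and turn from the pose commanded when the call began; what a row does not reach only later rows make up. A row lasts 1/8 s, in which the tool goes at most 62.5 mm and 10.7 degrees, less where a joint would pass 70% of its speed; a pose out of reach is approached as far as the arm can. A call with a gripper value outside its range is refused whole. "gripper" is the finger opening in m, from 0 to 0.087, set as the call begins (left out, the last holds). The fingers move at their own pace and stop on an object; the grip force is fixed at half the most. Time passes only in rows, so rows that repeat a pose let the fingers close. It gives the time, the measured TCP pose, the force and the opening at its end, in the units of the state.
- read_state(): the state, without advancing time (a new reading comes with each control period).
- capture(name): name is "scene" or "side" or "wrist"; returns a dict with "frame" (480x640x3 uint8, red, green, blue), "depth" (480x640 float32, m along the optical axis (not along the pixel's ray), 0 where there is no reading), "mtx" (3x3 intrinsics, pixels), "cam_to_world" (4x4, takes a point from camera to world coordinates); the wrist camera has in their place "hand_eye" (4x4, takes a point from camera to tool coordinates, whose origin is the TCP and whose axes are the tool frame's). Camera axes: x right, y down, z forward; pixel columns grow to the right and rows downward; lengths in m; the calibration is good to about 2 mm. A picture is of the moment at which its call begins: read the wrist's pose just before it.
- hand_in(): hands the job in, once; it reports no verdict.
The state is a dict: "time_s": time; "joint_positions": joint angles; "qvel": joint speeds; "tau": joint torques, N m; "position": TCP position; "tcp_rot": TCP orientation; "force": force on the tool from outside, world axes, zero at the start; "moment": the same for the moment, N m; "opening": opening from 0.0 (shut) to 1.0 (fully open).
Only numpy, scipy, OpenCV 4.12 (cv2) and the standard library are available. Lean on these libraries where they do the work, as an engineer would, in place of code of your own. Each camera call takes 0.05 s, during which the arm holds its last target. There are 200 camera calls.

## Working session

There is one attempt and no reset: what is moved stays moved. The work goes in short steps, Python scripts to look and compute and a tool call to move; the robot and the scene stay as the last step left them, time stands still between calls to the robot, and variables do not carry over. Pictures are saved under pics/ and viewed, about 8 in all and at most 12, crops included, and the job is handed in when it is done.

Besides the shell and the picture viewer there is one more tool, called by a JSON object that holds its "fn" and its "kwargs", one argument or row to a line. play_rows: Moves the arm, as the interface text tells. Its arguments: {"type":"object","properties":{"commands":{"type":"array"},"gripper":{"type":"number"}},"required":["commands"]}

```bash
ls; mkdir -p pics; python3 - <<'E'
from rig import *
import cv2,numpy as np
s=read_state();print(s)
fr=[]
for n in("scene","side"):
    c=capture(n);np.savez(f"pics/{n}0.npz",**c);fr.append(c["frame"]);print(n,c["mtx"],c["cam_to_world"])
cv2.imwrite("pics/a.png",fr[0][:,:,::-1]);cv2.imwrite("pics/b.png",fr[1][:,:,::-1])
E
```

```text
pics
{'time_s': 0.0, 'joint_positions': array([-1.02268553e+01,  3.02782703e+01,  8.21550204e+01, -8.08504299e-04,
        6.76889170e+01, -1.02267814e+01]), 'qvel': array([-0.1179208 , -0.03644652, -0.04769275,  0.01993353,  0.09343062,
       -0.04202986]), 'tau': array([-5.45745443e-04, -4.40045428e+01, -1.76593530e+01,  6.32597599e-02,
        5.83207863e-02, -1.53719384e-04]), 'position': array([6.24333823e-01, 1.50744350e-04, 2.46586616e-01]), 'tcp_rot': array([[ 9.99997792e-01, -2.10135544e-03, -3.69662518e-06],
       [ 4.46540520e-06,  3.65845015e-04,  9.99999933e-01],
       [-2.10135395e-03, -9.99997725e-01,  3.65853591e-04]]), 'force': array([-0.20758705, -0.36043986, -0.8243068 ]), 'moment': array([ 0.02406438, -0.00793374, -0.00052136]), 'opening': 0.9981274001489214}
scene [[476.11338591   0.         326.58223354]
 [  0.         476.11338591 243.68542527]
 [  0.           0.           1.        ]] [[ 0.78911618 -0.28181667  0.54577928 -0.09870777]
 [-0.61402494 -0.38564609  0.68865846 -0.53855662]
 [ 0.01640221 -0.87855362 -0.47736203  0.67483171]
 [ 0.          0.          0.          1.        ]]
side [[469.58613184   0.         320.50609998]
 [  0.         469.58613184 236.70550207]
 [  0.           0.           1.        ]] [[-0.94688174 -0.21676007  0.23755007  0.29550304]
 [-0.32135759  0.61020387 -0.72414124  0.94477494]
 [ 0.01201093 -0.76201464 -0.6474484   0.78897897]
 [ 0.          0.          0.          1.        ]]
```

View pics/a.png

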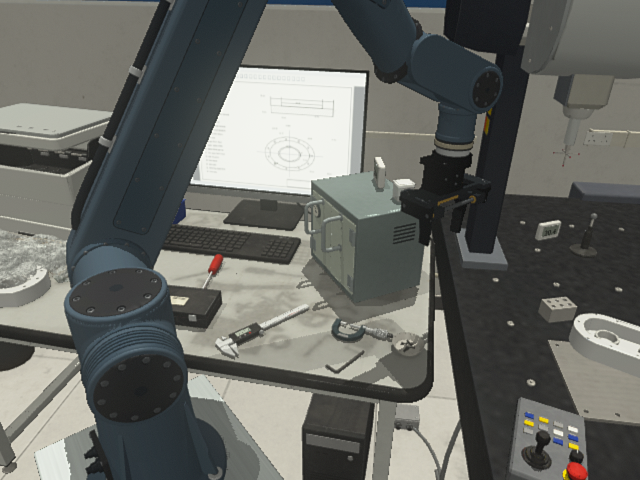

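View pics/b.png

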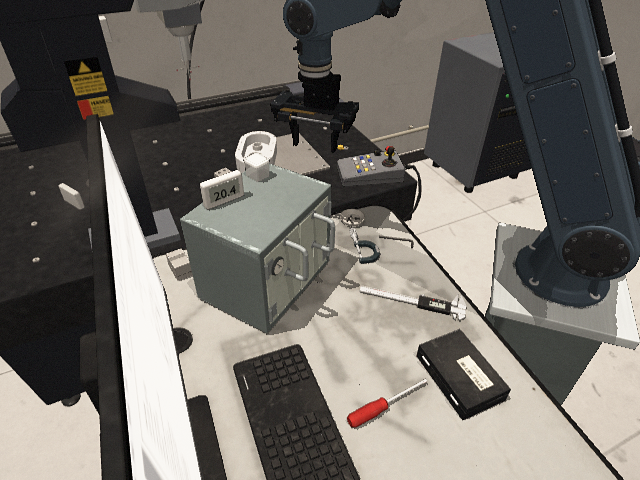

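The scene view shows the cabinet at about (365,240), its front facing left. The side view has its top at about (255,190), with the handles at (297,258) and (322,230). Next I'll fit the top plane.

```bash
cat > h.py <<'E'
import numpy as np,cv2
def cloud(c,T=None):
    d=c["depth"];K=c["mtx"];v,u=np.mgrid[:480,:640]
    P=np.stack([(u-K[0,2])/K[0,0]*d,(v-K[1,2])/K[1,1]*d,d],-1)
    T=c["cam_to_world"] if T is None else T
    P=P@T[:3,:3].T+T[:3,3];P[d<=0]=np.nan
    return P
E
python3 - <<'E'
from h import *
for n in("scene","side"):
    c=np.load(f"pics/{n}0.npz");P=cloud(c).reshape(-1,3)
    m=(abs(P[:,2]-.231)<.006)&(P[:,0]>.4)&(P[:,0]<1.1)&(abs(P[:,1])<.5)
    Q=P[m];
    img=np.zeros((800,1000),np.uint8)
    ij=((Q[:,:2]-[.3,-.5])*1000).astype(int);ok=(ij[:,0]<800)
    img[ij[ok,0],ij[ok,1]]=255
    img=cv2.morphologyEx(img,cv2.MORPH_CLOSE,np.ones((9,9)))
    k,l,st,_=cv2.connectedComponentsWithStats(img)
    i=1+np.argmax(st[1:,4]);ys,xs=np.nonzero(l==i)
    r=cv2.minAreaRect(np.stack([ys,xs],1).astype(np.float32))
    b=cv2.boxPoints(r)/1000+[.3,-.5]
    print(n,len(Q),np.median(Q[:,2]),r,'\n',b)
E
```

```text
scene 3083 0.23100012079588372 ((351.1817626953125, 754.9880981445312), (260.0367431640625, 191.02322387695312), 78.11134338378906) 
 [[0.53093376 0.14743507]
 [0.71785946 0.10808229]
 [0.77142974 0.36254114]
 [0.58450406 0.40189391]]
side 6779 0.23176916787227486 ((351.479248046875, 755.0045166015625), (259.88641357421875, 191.10171508789062), 77.7352294921875) 
 [[0.53050542 0.14832497]
 [0.71724551 0.10772926]
 [0.77245306 0.36168408]
 [0.58571299 0.40227979]]
```

```bash
cat >> h.py <<'E'
yaw=np.radians(-12.1)
Rc=np.array([[np.cos(yaw),-np.sin(yaw),0],[np.sin(yaw),np.cos(yaw),0],[0,0,1]])
C=np.array([.6518,.2555,0])-Rc@[.095,0,0]   # front middle at desk level
tocab=lambda P:(P-C)@Rc
toworld=lambda p:C+Rc@np.array(p)
E
python3 - <<'E'
from h import *
from rig import *
print(C)
for n in("scene","side"):
    Q=tocab(cloud(np.load(f"pics/{n}0.npz"))).reshape(-1,3)
    for s in(-1,1):
        m=(Q[:,0]>-.09)&(Q[:,0]<-.03)&(abs(Q[:,2]-.16)<.025)&(Q[:,1]*s>.0)&(abs(Q[:,1])<.13)
        q=Q[m];print(n,s,m.sum(),np.median(q,0) if m.any() else'', q.min(0) if m.any() else '',q.max(0) if m.any() else '')
    for lo in np.arange(-.12,.12,.02):
        m=(Q[:,0]>-.03)&(Q[:,0]<.03)&(abs(Q[:,2]-.13)<.06)&(Q[:,1]>lo)&(Q[:,1]<lo+.02)
        if m.sum()>5:print(round(lo,2),m.sum(),np.round(np.percentile(Q[m,0],[10,50,90]),4))
w=capture("wrist");print(w["hand_eye"])
E
```

```text
[0.55891059 0.27541376 0.        ]
scene -1 84 [-0.04789392 -0.05371339  0.16221011] [-0.05181335 -0.05732223  0.13542324] [-0.04083676 -0.0471125   0.18497275]
scene 1 70 [-0.0476712   0.04807045  0.16093603] [-0.05060752  0.04279075  0.13504319] [-0.0413471   0.05446024  0.18445756]
-0.12 200 [-0.0037  0.001   0.0029]
-0.1 190 [-0.0005  0.001   0.0023]
-0.08 191 [-0.0005  0.0007  0.0018]
-0.06 215 [-0.0171 -0.0001  0.0013]
-0.04 150 [-0.0014 -0.0003  0.0009]
-0.02 125 [-0.0019 -0.0006  0.0007]
0.0 105 [-0.0001  0.0009  0.0022]
0.02 90 [0.0001 0.001  0.002 ]
0.04 86 [-0.0238  0.0004  0.0021]
0.06 145 [-0.0048  0.0009  0.0024]
0.08 94 [-0.0052  0.0006  0.0024]
0.1 94 [-0.0029  0.0013  0.0025]
side -1 90 [-0.04814532 -0.04716123  0.16045196] [-0.05210962 -0.05347627  0.13523552] [-0.04228309 -0.04338564  0.18436013]
side 1 92 [-0.04705405  0.05437434  0.15962587] [-0.05076967  0.04974441  0.13628562] [-0.04087561  0.05668648  0.18408735]
-0.12 171 [-0.0039  0.0009  0.0027]
-0.1 142 [-0.0001  0.0009  0.0018]
-0.08 143 [-0.0003  0.0006  0.0014]
-0.06 238 [-0.0174 -0.0003  0.0008]
-0.04 180 [-0.0013 -0.0003  0.0007]
-0.02 167 [-0.0014 -0.0004  0.0023]
0.0 170 [0.     0.0012 0.002 ]
0.02 183 [0.0002 0.0011 0.0021]
0.04 293 [-0.0162  0.0008  0.002 ]
0.06 229 [-0.0046  0.0011  0.0021]
0.08 304 [-0.0049  0.0009  0.0022]
0.1 292 [-0.0031  0.0013  0.0028]
[[ 9.99999840e-01 -5.60464555e-04 -7.11847714e-05  3.16661141e-04]
 [-7.92538231e-05 -2.63914637e-01  9.64546037e-01 -1.37224199e-01]
 [-5.59380568e-04 -9.64545878e-01 -2.63914640e-01  7.28782167e-02]
 [ 0.00000000e+00  0.00000000e+00  0.00000000e+00  1.00000000e+00]]
```

{"fn": "play_rows", "kwargs": {
  "commands": [
    [[-0.03, 0, 0.03], [0, 0, -0.18]],
    [[-0.07, 0.01, 0.04], [0, 0, -0.36]],
    [[-0.11, 0.04, 0.04], [0, 0, -0.54]],
    [[-0.14, 0.08, 0.04], [0, 0, -0.72]],
    [[-0.15, 0.12, 0.04], [0, 0, -0.9]],
    [[-0.15, 0.16, 0.04], [0, 0, -1.08]],
    [[-0.14, 0.2, 0.04], [0, 0, -1.26]],
    [[-0.1217, 0.2356, 0.04], [0, 0, -1.44]],
    [[-0.1217, 0.2356, 0.04], [0, 0, -1.62]],
    [[-0.1217, 0.2356, 0.04], [0, 0, -1.782]]
  ]
}}

```text
time_s: 1.4
position: [0.503, 0.2363, 0.287]
tcp_rot: [[-0.214, -0.001, 0.977], [-0.977, -0.0, -0.214], [0.001, -1.0, -0.001]]
force: [0.3, 0.1, 0.5]
opening: 1.001
```

{"fn": "play_rows", "kwargs": {
  "commands": [
    [[0, 0, 0], [0, 0, 0]],
    [[0, 0, 0], [0, 0, 0]]
  ]
}}

```text
time_s: 1.65
position: [0.5031, 0.2355, 0.2874]
tcp_rot: [[-0.207, -0.0, 0.978], [-0.978, -0.0, -0.207], [0.0, -1.0, -0.0]]
force: [-0.8, -0.6, -0.6]
opening: 0.998
```

```bash
python3 - <<'E'
from h import *
from rig import *
s=read_state();print(s["time_s"],s["joint_positions"],s["position"],tocab(s["position"]),s["tcp_rot"]);
w=capture("wrist");c=capture("side");np.savez("pics/w1.npz",**w)
cv2.imwrite("pics/c.png",np.hstack([cv2.resize(w["frame"],(400,300)),c["frame"][50:350,150:550]])[:,:,::-1])
E
```

```text
1.65 [1.35592625e+01 2.22352691e+01 8.94256570e+01 5.18079305e-04
 6.83623750e+01 1.15534354e+02] [0.50311971 0.2355238  0.28738872] [-0.04618971 -0.05069854  0.28738872] [[-2.07489674e-01 -3.97315801e-04  9.78237127e-01]
 [-9.78237194e-01 -8.71758230e-05 -2.07489724e-01]
 [ 1.67717572e-04 -9.99999917e-01 -3.70581011e-04]]
```

View pics/c.png

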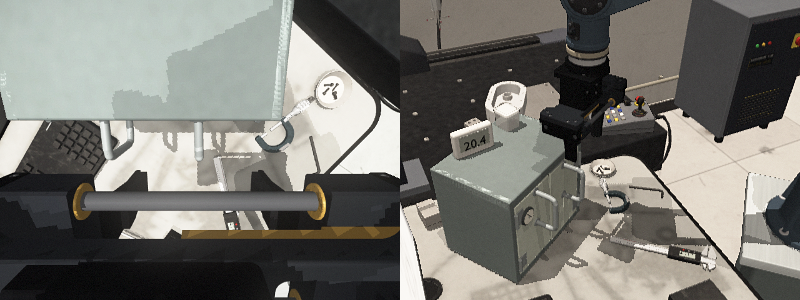

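{"fn": "play_rows", "kwargs": {
  "commands": [
    [[0, 0, -0.05], [0, 0, 0]],
    [[0, 0, -0.085], [0, 0, 0]],
    [[0, 0, -0.098], [0, 0, 0]],
    [[0, 0, -0.098], [0, 0, 0]]
  ]
}}

```text
time_s: 2.25
position: [0.5033, 0.2355, 0.1892]
tcp_rot: [[-0.209, -0.001, 0.978], [-0.978, -0.0, -0.209], [0.0, -1.0, -0.001]]
force: [-0.3, 0.1, 0.3]
opening: 0.995
```

{"fn": "play_rows", "kwargs": {
  "commands": [
    [[0, 0, 0], [0, 0, 0]],
    [[0, 0, 0], [0, 0, 0]],
    [[0, 0, 0], [0, 0, 0]],
    [[0, 0, 0], [0, 0, 0]],
    [[0, 0, 0], [0, 0, 0]],
    [[0, 0, 0], [0, 0, 0]]
  ],
  "gripper": 0.0
}}

```text
time_s: 3.0
position: [0.5032, 0.2356, 0.1895]
tcp_rot: [[-0.21, -0.0, 0.978], [-0.978, -0.0, -0.21], [0.0, -1.0, -0.0]]
force: [0.1, 0.1, -1.2]
opening: 0.399
```

```bash
cat >> h.py <<'E'
def arc(sgn,a0,a1,n,hx=-.046,d=.065):
    "rows for a grip turning with a leaf (sgn +1 right leaf, -1 left) from angle a0 to a1"
    p=lambda a:(lambda c,s:np.array([c*hx-s*sgn*sgn*d if 0 else c*hx-s*d, sgn*(s*hx+c*d),0]))(np.cos(a),np.sin(a))
    for a in np.linspace(a0,a1,n+1)[1:]:
        q=Rc@(p(a)-p(a0)); print([[round(float(q[0]),4),round(float(q[1]),4),0],[0,0,round(float(sgn*(a-a0)),3)]],end=', ')
    print()
E
python3 -c "
from h import *
arc(1,0,1.05,8);arc(1,1.05,2.12,8)"
```

```text
[[-0.0093, -0.0047, 0], [0, 0, 0.131]], [[-0.0179, -0.0106, 0], [0, 0, 0.263]], [[-0.0257, -0.0176, 0], [0, 0, 0.394]], [[-0.0325, -0.0256, 0], [0, 0, 0.525]], [[-0.0381, -0.0343, 0], [0, 0, 0.656]], [[-0.0426, -0.0438, 0], [0, 0, 0.788]], [[-0.0459, -0.0537, 0], [0, 0, 0.919]], [[-0.0477, -0.064, 0], [0, 0, 1.05]], 
[[-0.0005, -0.0106, 0], [0, 0, 0.134]], [[0.0004, -0.0212, 0], [0, 0, 0.268]], [[0.0027, -0.0316, 0], [0, 0, 0.401]], [[0.0063, -0.0416, 0], [0, 0, 0.535]], [[0.0113, -0.051, 0], [0, 0, 0.669]], [[0.0175, -0.0597, 0], [0, 0, 0.802]], [[0.0248, -0.0675, 0], [0, 0, 0.936]], [[0.033, -0.0742, 0], [0, 0, 1.07]],
```

{"fn": "play_rows", "kwargs": {
  "commands": [
    [[0, 0, 0], [0, 0, 0]],
    [[0, 0, 0], [0, 0, 0]],
    [[0, 0, 0], [0, 0, 0]],
    [[0, 0, 0], [0, 0, 0]],
    [[0, 0, 0], [0, 0, 0]]
  ]
}}

```text
time_s: 3.62
position: [0.5033, 0.2357, 0.1895]
tcp_rot: [[-0.209, -0.0, 0.978], [-0.978, -0.0, -0.209], [0.0, -1.0, -0.0]]
force: [-0.0, 0.7, -0.8]
opening: 0.107
```

{"fn": "play_rows", "kwargs": {
  "commands": [
    [[-0.0047, -0.0023, 0], [0, 0, 0.065]],
    [[-0.0093, -0.0047, 0], [0, 0, 0.131]],
    [[-0.0179, -0.0106, 0], [0, 0, 0.263]],
    [[-0.0257, -0.0176, 0], [0, 0, 0.394]]
  ]
}}

```text
time_s: 4.12
position: [0.4782, 0.2179, 0.1895]
tcp_rot: [[0.186, 0.002, 0.982], [-0.983, 0.0, 0.186], [0.0, -1.0, 0.002]]
force: [3.2, -0.9, -3.2]
opening: 0.109
```

{"fn": "play_rows", "kwargs": {
  "commands": [
    [[-0.0068, -0.008, 0], [0, 0, 0.131]],
    [[-0.0124, -0.0167, 0], [0, 0, 0.262]],
    [[-0.0169, -0.0262, 0], [0, 0, 0.394]],
    [[-0.0202, -0.0361, 0], [0, 0, 0.525]],
    [[-0.022, -0.0464, 0], [0, 0, 0.656]]
  ]
}}

```text
time_s: 4.75
position: [0.4569, 0.1715, 0.1895]
tcp_rot: [[0.746, 0.003, 0.665], [-0.665, 0.001, 0.746], [0.002, -1.0, 0.003]]
force: [3.6, 0.5, -4.1]
opening: 0.105
```

{"fn": "play_rows", "kwargs": {
  "commands": [
    [[-0.0005, -0.0106, 0], [0, 0, 0.134]],
    [[0.0004, -0.0212, 0], [0, 0, 0.268]],
    [[0.0027, -0.0316, 0], [0, 0, 0.401]],
    [[0.0063, -0.0416, 0], [0, 0, 0.535]],
    [[0.0113, -0.051, 0], [0, 0, 0.669]],
    [[0.0175, -0.0597, 0], [0, 0, 0.802]],
    [[0.0248, -0.0675, 0], [0, 0, 0.936]],
    [[0.033, -0.0742, 0], [0, 0, 1.07]],
    [[0.033, -0.0742, 0], [0, 0, 1.07]]
  ]
}}

```text
time_s: 5.88
position: [0.4906, 0.0977, 0.1895]
tcp_rot: [[0.944, 0.004, -0.329], [0.329, 0.002, 0.944], [0.004, -1.0, 0.0]]
force: [3.8, 4.0, -4.5]
opening: 0.105
```

{"fn": "play_rows", "kwargs": {
  "commands": [
    [[0, 0, 0], [0, 0, 0]],
    [[0, 0, 0], [0, 0, 0]],
    [[0, 0, 0], [0, 0, 0]],
    [[0, 0, 0], [0, 0, 0]],
    [[0, 0, 0.08], [0, 0, 0]],
    [[0, 0, 0.13], [0, 0, 0]],
    [[0, 0, 0.16], [0, 0, 0]],
    [[0, 0, 0.16], [0, 0, 0]]
  ],
  "gripper": 0.05
}}

```text
time_s: 6.88
position: [0.4901, 0.0974, 0.3529]
tcp_rot: [[0.943, 0.008, -0.331], [0.332, -0.0, 0.943], [0.007, -1.0, -0.003]]
force: [1.1, -1.1, -1.1]
opening: 0.572
```

```bash
python3 - <<'E'
from h import *
from rig import *
s=read_state();print(s["time_s"],s["joint_positions"],s["position"],tocab(s["position"]),s["force"]);
w=capture("scene");c=capture("side");np.savez("pics/s2.npz",**c);np.savez("pics/sc2.npz",**w)
cv2.imwrite("pics/d.png",np.hstack([w["frame"][130:430,220:500],c["frame"][100:400,150:530]])[:,:,::-1])
E
```

```text
6.875 [-1.58972259e+00  1.34631513e+01  9.17232663e+01 -6.01147854e-03
  7.43672259e+01 -2.09483419e+01] [0.49010572 0.09741248 0.35286283] [-0.02996388 -0.18846945  0.35286283] [ 1.12755657 -1.11733769 -1.14073118]
```

View pics/d.png

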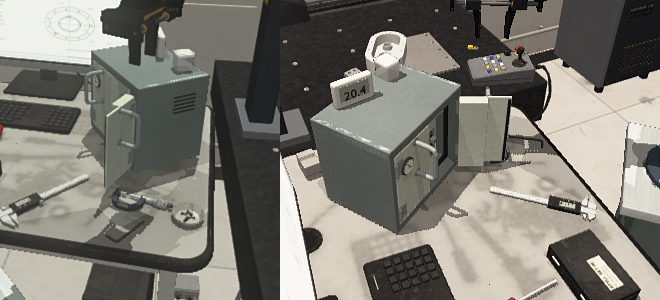

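The right leaf is open to about 2.1 rad; in the crop it sits at about (485,130). The left leaf is still shut. Next I'll turn the wrist back and test how far the tool can tilt towards horizontal in front of the cabinet.

{"fn": "play_rows", "kwargs": {
  "commands": [
    [[-0.01, 0.02, 0], [0, 0, -0.18]],
    [[-0.02, 0.04, 0], [0, 0, -0.36]],
    [[-0.03, 0.06, 0], [0, 0, -0.54]],
    [[-0.04, 0.08, 0], [0, 0, -0.72]],
    [[-0.05, 0.1, 0], [0, 0, -0.9]],
    [[-0.06, 0.12, 0], [0, 0, -1.08]],
    [[-0.063, 0.14, 0], [0, 0, -1.26]],
    [[-0.063, 0.16, 0], [0, 0, -1.44]],
    [[-0.063, 0.176, 0], [0, 0, -1.62]],
    [[-0.063, 0.176, 0], [0, 0, -1.8]]
  ],
  "gripper": 0.0
}}

```text
time_s: 8.22
position: [0.4244, 0.274, 0.3471]
tcp_rot: [[0.104, -0.005, 0.995], [-0.995, -0.002, 0.104], [0.001, -1.0, -0.005]]
force: [-0.4, 0.2, 0.4]
opening: 0.004
```

{"fn": "play_rows", "kwargs": {
  "commands": [
    [[0, 0, 0], [0, 0, -0.18]],
    [[0, 0, 0], [0, 0, -0.32]],
    [[0, 0, 0], [0, 0, -0.32]]
  ]
}}

```text
time_s: 8.6
position: [0.4246, 0.273, 0.3475]
tcp_rot: [[-0.208, -0.004, 0.978], [-0.978, -0.002, -0.208], [0.002, -1.0, -0.004]]
force: [0.5, -0.8, 0.3]
opening: 0.007
```

{"fn": "play_rows", "kwargs": {
  "commands": [
    [[0, 0, 0], [-0.0377, -0.176, 0]],
    [[0, 0, 0], [-0.0755, -0.352, 0]],
    [[0, 0, 0], [-0.113, -0.528, 0]],
    [[0, 0, 0], [-0.151, -0.704, 0]],
    [[0, 0, 0], [-0.189, -0.88, 0]],
    [[0, 0, 0], [-0.21, -0.978, 0]],
    [[0, 0, 0], [-0.21, -0.978, 0]]
  ]
}}

```text
time_s: 9.48
position: [0.4542, 0.2274, 0.4323]
tcp_rot: [[-0.151, 0.767, 0.624], [-0.989, -0.125, -0.085], [0.013, -0.629, 0.777]]
force: [0.8, -0.4, -0.1]
opening: 0.004
```

```bash
python3 - <<'E'
from h import *
from rig import *
s=read_state();print(s["time_s"],s["joint_positions"],s["position"],tocab(s["position"]));print(Rc.T@s["tcp_rot"])
E
```

```text
9.475 [ 29.46941131   1.69231927 110.42059577 -53.90254869  37.01470275
 163.41504643] [0.45419805 0.22744556 0.43232871] [-0.09233114 -0.0688522   0.43232871]
[[ 0.05993704  0.77632127  0.62748134]
 [-0.99811532  0.03831871  0.04793202]
 [ 0.01316637 -0.62917164  0.77715487]]
```

```bash
cat > kin.py <<'E'
import numpy as np
from scipy.optimize import least_squares
from scipy.spatial.transform import Rotation as R
lo=np.array([-176.69,-43.24,12.49,-82,0,-163.58]);hi=np.array([176.69,126.21,139.97,262,151.66,163.58])
def rz(a):return R.from_euler('z',a,degrees=True).as_matrix()
def ry(a):return R.from_euler('y',a,degrees=True).as_matrix()
# at all-zero joints forearm & tool up; tool frame: y along flange z
F0=np.array([[1,0,0],[0,0,1],[0,1,0.]])   # columns adjusted by fit
def fk(q,p):
    d1,a1,o,L2,L3,e,Lt=p
    A=rz(q[0]);B=A@ry(q[1]);Cc=B@ry(q[2]);W=Cc@rz(q[3])@ry(q[4])@rz(q[5])
    x=A@[a1,o,d1]+B@[0,0,L2]+Cc@[e,0,L3]+W@[0,0,Lt]
    return x,W
D=[([-10.2268553,30.2782703,82.1550204,-8e-4,67.688917,-10.2267814],[.624333823,.00015,.246586616]),
([13.5592625,22.2352691,89.425657,0,68.362375,115.534354],[.50311971,.2355238,.28738872]),
([-1.58972259,13.4631513,91.7232663,-.006,74.3672259,-20.9483419],[.49010572,.09741248,.35286283]),
([29.46941131,1.69231927,110.42059577,-53.90254869,37.01470275,163.41504643],[.45419805,.22744556,.43232871])]
f=lambda p:np.concatenate([fk(q,p)[0]-x for q,x in D])
P=least_squares(f,[.2,0,.11,.5,.4,0,.2]).x
# tool = W @ M ; from start pose tool R
M=fk(D[0][0],P)[1].T@np.array([[1,0,0],[0,0,1],[0,-1,0.]])
def ik(pos,Rt,n=60,seed=0):
    best=[];rg=np.random.default_rng(seed)
    for k in range(n):
        q0=rg.uniform(lo,hi); q0[0]=rg.uniform(-20,60)
        def g(q):
            x,W=fk(q,P);return np.r_[(x-pos)*10,R.from_matrix((W@M).T@Rt).as_rotvec()]
        r=least_squares(g,q0,bounds=(lo,hi),x_scale=50)
        if r.cost<1e-7 and not any(np.abs(r.x-b).max()<1 for b in best):best.append(r.x)
    return best
E
python3 - <<'E'
from kin import *;from h import *
print(P,abs(f(P)).max(),np.round(M,3))
x,W=fk(D[3][0],P);print(np.round(Rc.T@W@M,3))
for th in(0,15,30):
  for ph in (0,):
    t=np.radians(th);d=np.array([np.cos(t),0,-np.sin(t)])
    up=np.array([np.sin(t),0,np.cos(t)])
    tcp=toworld(np.array([.02,-.03,.155])-.025*d)
    for nm,x in(('camL',up),('camR',-up),('camdown',np.array([0,1,0])),('camup',np.array([0,-1,0]))):
        Rt=Rc@np.stack([x,d,np.cross(x,d)],1)
        for b in ik(tcp,Rt,25):print(th,nm,np.round(b,0))
E
```

```text
[ 2.74200644e-01 -5.04026319e-07  1.11000446e-01  5.88000766e-01
  3.91700536e-01  1.14100760e-01  2.80462512e-01] 1.8548283934050058e-06 [[-1.    -0.002 -0.   ]
 [-0.    -0.     1.   ]
 [-0.002  1.     0.   ]]
[[ 0.058  0.776  0.628]
 [-0.998  0.036  0.048]
 [ 0.014 -0.629  0.777]]
0 camR [ 33.  63. 119. 225.  92.   1.]
0 camdown [ 33.  63. 119. 225.  91.  91.]
0 camup [ 32.  63. 119. 224.  92. -88.]
15 camR [ 31.  52. 121. 225.  70.  -5.]
15 camdown [ 32.  52. 121. 225.  70.  84.]
15 camup [ 31.  52. 121. 225.  70. -95.]
30 camL [ 29.  41. 118. 232.  46. 162.]
30 camR [ 29.  42. 118. 232.  46. -18.]
30 camdown [ 29.  41. 118. 232.  46.  72.]
30 camup [  29.   41.  118.  232.   46. -108.]
```

```bash
cat >> kin.py <<'E'
def pose(q):
    x,W=fk(q,P);return x,W@M
def rows(qs,base):
    "rows (relative to pose base) through joint waypoints qs, printed in calls"
    xb,Rb=base;out=[]
    for q in qs:
        x,Rr=pose(q);out.append([[round(float(v),4) for v in x-xb],[round(float(v),3) for v in R.from_matrix(Rr@Rb.T).as_rotvec()]])
    return out
def densify(q0,q1):
    n=1
    while n<80:
        qs=[q0+(q1-q0)*k/n for k in range(n+1)];ok=True
        for a,b in zip(qs,qs[1:]):
            xa,Ra=pose(a);xb,Rb=pose(b)
            if np.linalg.norm(xa-xb)>.05 or np.degrees(R.from_matrix(Ra.T@Rb).magnitude())>9.5 or (abs(b-a)/.125>90).any():ok=False
        if ok:return qs[1:]
        n+=1
E
python3 - <<'E'
from kin import *;from h import *
from rig import *
q0=read_state()["joint_positions"]
Rt=Rc@np.stack([[0,0,-1],[1,0,0],[0,1,0]],1).astype(float); Rt[:,2]=np.cross(Rt[:,0],Rt[:,1])
tcp=toworld([-.11,-.03,.175])
qt=ik(tcp,Rt,25);print(qt)
qt=qt[0]
qA=np.array([20,15,125,-54,25,163.]);qB=np.array([28,20,128,225,25,-30])
qC=np.array([35,25,135,225,60,-5])
for qs in ([qA,qB,qt],[qA,qB,qC,qt]):
  a=q0;print('---')
  for b in qs:
    seg=densify(a,b)
    pts=[tocab(pose(q)[0]) for q in seg];ys=[Rc.T@pose(q)[1][:,1] for q in seg]
    print(len(seg));
    for p,y in zip(pts,ys):print(np.round(p+.025*y,3),np.round(y,2))
    a=b
E
```

```text
[array([ 45.02226468,  62.47913743, 125.69824326, 237.42400358,
        94.54544564,   6.88388658])]
---
5
[-0.075 -0.081  0.37 ] [ 0.73  0.01 -0.68]
[-0.081 -0.096  0.326] [ 0.69 -0.01 -0.73]
[-0.091 -0.113  0.283] [ 0.63 -0.04 -0.77]
[-0.105 -0.131  0.244] [ 0.58 -0.06 -0.81]
[-0.123 -0.149  0.208] [ 0.51 -0.08 -0.85]
25
[-0.146 -0.142  0.194] [ 0.44 -0.06 -0.9 ]
[-0.17  -0.13   0.182] [ 0.37 -0.03 -0.93]
[-0.192 -0.115  0.173] [ 0.3   0.02 -0.95]
[-0.213 -0.097  0.167] [ 0.24  0.07 -0.97]
[-0.231 -0.076  0.164] [ 0.19  0.14 -0.97]
[-0.246 -0.054  0.165] [ 0.14  0.21 -0.97]
[-0.257 -0.03   0.168] [ 0.11  0.28 -0.95]
[-0.265 -0.006  0.173] [ 0.09  0.36 -0.93]
[-0.269  0.017  0.181] [ 0.08  0.43 -0.9 ]
[-0.269  0.039  0.191] [ 0.09  0.5  -0.86]
[-0.264  0.059  0.203] [ 0.11  0.56 -0.82]
[-0.256  0.076  0.215] [ 0.14  0.61 -0.78]
[-0.245  0.09   0.227] [ 0.18  0.66 -0.73]
[-0.231  0.1    0.239] [ 0.23  0.69 -0.69]
[-0.214  0.107  0.251] [ 0.29  0.71 -0.65]
[-0.196  0.109  0.261] [ 0.36  0.71 -0.61]
[-0.178  0.106  0.269] [ 0.42  0.7  -0.58]
[-0.159  0.1    0.275] [ 0.49  0.67 -0.55]
[
[... 1534 characters left out ...]
0.42  0.7  -0.58]
[-0.159  0.1    0.275] [ 0.49  0.67 -0.55]
[-0.141  0.089  0.279] [ 0.55  0.64 -0.54]
[-0.125  0.075  0.28 ] [ 0.61  0.59 -0.53]
[-0.112  0.058  0.279] [ 0.66  0.53 -0.53]
[-0.101  0.039  0.275] [ 0.7   0.46 -0.54]
[-0.094  0.018  0.268] [ 0.73  0.39 -0.55]
[-0.091 -0.004  0.259] [ 0.75  0.32 -0.58]
[-0.091 -0.026  0.248] [ 0.75  0.24 -0.61]
4
[-0.087 -0.039  0.26 ] [ 0.82  0.21 -0.54]
[-0.085 -0.05   0.277] [ 0.87  0.17 -0.46]
[-0.086 -0.061  0.297] [ 0.92  0.15 -0.36]
[-0.09 -0.07  0.32] [ 0.96  0.13 -0.26]
4
[-0.076 -0.057  0.286] [ 0.97  0.08 -0.22]
[-0.07  -0.046  0.25 ] [ 0.99  0.03 -0.16]
[-0.073 -0.037  0.212] [ 1.    0.   -0.08]
[-0.085 -0.03   0.175] [ 1. -0. -0.]
```

{"fn": "play_rows", "kwargs": {
  "commands": [
    [[0, 0, 0], [0.035, 0.163, 0]],
    [[0, 0, 0], [0.07, 0.326, 0]],
    [[0, 0, 0], [0.105, 0.489, 0]],
    [[0, 0, 0], [0.14, 0.652, 0]],
    [[0, 0, 0], [0.175, 0.815, 0]],
    [[0, 0, 0], [0.21, 0.978, 0]],
    [[0, 0, 0], [0.21, 0.978, 0]],
    [[0, 0, 0], [0.21, 0.978, 0]]
  ]
}}

```text
time_s: 10.48
position: [0.4542, 0.2282, 0.4319]
tcp_rot: [[-0.168, -0.099, 0.981], [-0.985, 0.061, -0.163], [-0.044, -0.993, -0.108]]
force: [-0.3, 0.3, -0.3]
opening: 0.004
```

```bash
cat > go.py <<'E'
from kin import *;from h import *
from rig import *
q0=read_state()["joint_positions"];print(np.round(q0,2),pose(q0)[0])
Rt=np.zeros((3,3));Rt[:,0]=[0,0,-1];Rt[:,1]=Rc[:,0];Rt[:,2]=np.cross(Rt[:,0],Rt[:,1])
qt=ik(toworld([-.15,-.03,.185]),Rt,30)[0];print(qt)
qA=np.array([28,5,120,0,40,115.]);qB=np.array([38,8,128,230,32,-40])
a=q0
for b in (qA,qB,qt):
    seg=densify(a,b);print('#',len(seg))
    for q in seg:
        x,Rr=pose(q);y=Rr[:,1];print(np.round(tocab(x+.025*y),3),np.round(Rc.T@y,2),np.round(tocab(x-.15*y),2))
    a0=a;a=b
    for k in range(0,len(seg),10):
        base=pose(a0 if k==0 else seg[k-1]);print(rows(seg[k:k+10],base))
E
python3 go.py
```

```text
[ 11.47  12.79  80.62   4.57  91.49 110.96] [0.45416008 0.22823803 0.43191107]
[ 50.72128097  61.62491522 127.3079211  243.14191196  94.1834676
   7.96240547]
# 6
[-0.118 -0.057  0.374] [-0.05  0.04 -1.  ] [-0.11 -0.06  0.55]
[-0.143 -0.049  0.343] [ 0.    0.06 -1.  ] [-0.14 -0.06  0.52]
[-0.171 -0.045  0.314] [ 0.06  0.08 -1.  ] [-0.18 -0.06  0.49]
[-0.2   -0.045  0.289] [ 0.11  0.1  -0.99] [-0.22 -0.06  0.46]
[-0.232 -0.047  0.266] [ 0.16  0.13 -0.98] [-0.26 -0.07  0.44]
[-0.265 -0.053  0.247] [ 0.2   0.16 -0.97] [-0.3  -0.08  0.42]
[[[-0.0212, 0.0151, -0.0331], [-0.002, -0.059, 0.027]], [[-0.0457, 0.0276, -0.064], [-0.001, -0.117, 0.057]], [[-0.0734, 0.0371, -0.0925], [0.004, -0.176, 0.09]], [[-0.1037, 0.0438, -0.1184], [0.014, -0.235, 0.126]], [[-0.1365, 0.0474, -0.1412], [0.028, -0.293, 0.165]], [[-0.1714, 0.0478, -0.161], [0.047, -0.349, 0.206]]]
# 21
[-0.292 -0.023  0.247] [ 0.12  0.26 -0.96] [-0.31 -0.07  0.41]
[-0.315  0.007  0.253] [ 0.06  0.36 -0.93] [-0.33 -0.06  0.42]
[-0.334  0.038  0.264] [ 0.01  0.46 -0.89] [-0.34 -0.04  0.42]
[-0.347  0.067  0.279] [-0.03  0.55 -0.83
[... 2208 characters left out ...]
[-0.119  0.006  0.339] [ 0.89  0.28 -0.37] [-0.27 -0.04  0.4 ]
[-0.105 -0.     0.299] [ 0.92  0.18 -0.34] [-0.27 -0.03  0.36]
[-0.099 -0.009  0.262] [ 0.95  0.09 -0.29] [-0.27 -0.03  0.31]
[-0.101 -0.018  0.231] [ 0.98  0.03 -0.21] [-0.27 -0.02  0.27]
[-0.109 -0.026  0.206] [ 0.99 -0.   -0.11] [-0.28 -0.03  0.23]
[-0.125 -0.03   0.185] [ 1. -0. -0.] [-0.3  -0.03  0.19]
[[[0.0203, -0.0048, -0.0426], [0.038, -0.002, -0.134]], [[0.0321, -0.0116, -0.0836], [0.061, -0.034, -0.252]], [[0.0358, -0.0193, -0.1212], [0.074, -0.092, -0.348]], [[0.0323, -0.0262, -0.1541], [0.08, -0.175, -0.414]], [[0.0221, -0.0308, -0.182], [0.083, -0.276, -0.444]], [[0.0056, -0.0316, -0.2057], [0.087, -0.388, -0.433]]]
```

{"fn": "play_rows", "kwargs": {
  "commands": [
    [[-0.0212, 0.0151, -0.0331], [-0.002, -0.059, 0.027]],
    [[-0.0457, 0.0276, -0.064], [-0.001, -0.117, 0.057]],
    [[-0.0734, 0.0371, -0.0925], [0.004, -0.176, 0.09]],
    [[-0.1037, 0.0438, -0.1184], [0.014, -0.235, 0.126]],
    [[-0.1365, 0.0474, -0.1412], [0.028, -0.293, 0.165]],
    [[-0.1714, 0.0478, -0.161], [0.047, -0.349, 0.206]]
  ]
}}

```text
time_s: 11.22
position: [0.2808, 0.2762, 0.2716]
tcp_rot: [[0.069, 0.232, 0.97], [-0.991, 0.124, 0.041], [-0.111, -0.965, 0.239]]
force: [0.5, 0.2, -0.8]
opening: 0.007
```

{"fn": "play_rows", "kwargs": {
  "commands": [
    [[-0.0187, 0.0321, 0.0], [0.11, 0.053, 0.022]],
    [[-0.0338, 0.0641, 0.0051], [0.224, 0.092, 0.039]],
    [[-0.0449, 0.0952, 0.0148], [0.341, 0.117, 0.052]],
    [[-0.0517, 0.1242, 0.0284], [0.457, 0.128, 0.058]],
    [[-0.054, 0.1505, 0.0451], [0.572, 0.125, 0.056]],
    [[-0.052, 0.1733, 0.064], [0.683, 0.109, 0.046]],
    [[-0.0459, 0.1919, 0.0843], [0.789, 0.081, 0.026]],
    [[-0.036, 0.2058, 0.1049], [0.887, 0.042, -0.003]],
    [[-0.0229, 0.2149, 0.1249], [0.975, -0.006, -0.043]],
    [[-0.0071, 0.2189, 0.1435], [1.052, -0.061, -0.092]]
  ]
}}

```text
time_s: 12.48
position: [0.2746, 0.4945, 0.4161]
tcp_rot: [[0.03, 0.326, 0.945], [-0.399, 0.871, -0.287], [-0.916, -0.369, 0.156]]
force: [-0.2, 0.6, 0.6]
opening: 0.005
```

```bash
python3 - <<'E'
from rig import *
s=read_state();print(s["time_s"],s["joint_positions"],s["position"])
E
```

```text
12.475 [ 32.81626877   6.17339984 123.86756027 109.56732953  36.1104008
  41.21479406] [0.27462672 0.49449008 0.41605626]
```

The arm is following the planned branch, with j4 at 110. I'll continue.

{"fn": "play_rows", "kwargs": {
  "commands": [
    [[0.0176, -0.001, 0.0163], [0.066, -0.025, -0.077]],
    [[0.0363, -0.0068, 0.0296], [0.119, -0.047, -0.163]],
    [[0.0553, -0.0171, 0.0394], [0.16, -0.066, -0.255]],
    [[0.0736, -0.0315, 0.0453], [0.187, -0.079, -0.353]],
    [[0.0904, -0.0492, 0.047], [0.202, -0.086, -0.455]],
    [[0.105, -0.0697, 0.0445], [0.204, -0.086, -0.558]],
    [[0.1167, -0.0922, 0.0378], [0.195, -0.077, -0.66]],
    [[0.1249, -0.1159, 0.0272], [0.174, -0.059, -0.761]],
    [[0.1291, -0.1399, 0.0131], [0.143, -0.032, -0.858]],
    [[0.1291, -0.1635, -0.0041], [0.103, 0.006, -0.949]]
  ]
}}

```text
time_s: 13.72
position: [0.4032, 0.3309, 0.4109]
tcp_rot: [[-0.274, 0.909, 0.313], [-0.172, 0.274, -0.946], [-0.946, -0.313, 0.081]]
force: [0.3, 0.0, 0.2]
opening: 0.006
```

{"fn": "play_rows", "kwargs": {
  "commands": [
    [[-0.0044, -0.0224, -0.0196], [-0.018, 0.065, -0.081]]
  ]
}}

```text
time_s: 13.85
position: [0.3988, 0.3085, 0.3912]
tcp_rot: [[-0.348, 0.906, 0.241], [-0.164, 0.195, -0.967], [-0.923, -0.376, 0.08]]
force: [-0.1, -0.8, -0.1]
opening: 0.005
```

{"fn": "play_rows", "kwargs": {
  "commands": [
    [[0.0203, -0.0048, -0.0426], [0.038, -0.002, -0.134]],
    [[0.0321, -0.0116, -0.0836], [0.061, -0.034, -0.252]],
    [[0.0358, -0.0193, -0.1212], [0.074, -0.092, -0.348]],
    [[0.0323, -0.0262, -0.1541], [0.08, -0.175, -0.414]],
    [[0.0221, -0.0308, -0.182], [0.083, -0.276, -0.444]],
    [[0.0056, -0.0316, -0.2057], [0.087, -0.388, -0.433]],
    [[0.0056, -0.0316, -0.2057], [0.087, -0.388, -0.433]],
    [[0.0056, -0.0316, -0.2057], [0.087, -0.388, -0.433]]
  ]
}}

```text
time_s: 14.85
position: [0.4065, 0.2778, 0.1878]
tcp_rot: [[0.002, 0.978, -0.208], [0.001, -0.208, -0.978], [-1.0, 0.002, -0.002]]
force: [-0.1, 0.3, 0.1]
opening: 0.006
```

```bash
python3 - <<'E'
from rig import *
from h import *
s=read_state();print(s["time_s"],s["joint_positions"],s["position"],tocab(s["position"]),s["force"]);print(np.round(Rc.T@s["tcp_rot"],3))
w=capture("wrist");c=capture("side");np.savez("pics/w3.npz",**w,pos=s["position"],rot=s["tcp_rot"]);np.savez("pics/s3.npz",**c)
cv2.imwrite("pics/e.png",np.hstack([cv2.resize(w["frame"],(480,360)),c["frame"][70:430,220:540]])[:,:,::-1])
E
```

```text
14.85 [ 50.65327921  61.20379291 127.40385971 242.96304687  94.04551909
   7.75073772] [0.40646504 0.2778184  0.18775621] [-0.14956276 -0.02960421  0.18775621] [-0.12913134  0.3129004   0.12129322]
[[ 0.002  1.     0.001]
 [ 0.002  0.001 -1.   ]
 [-1.     0.002 -0.002]]
```

View pics/e.png

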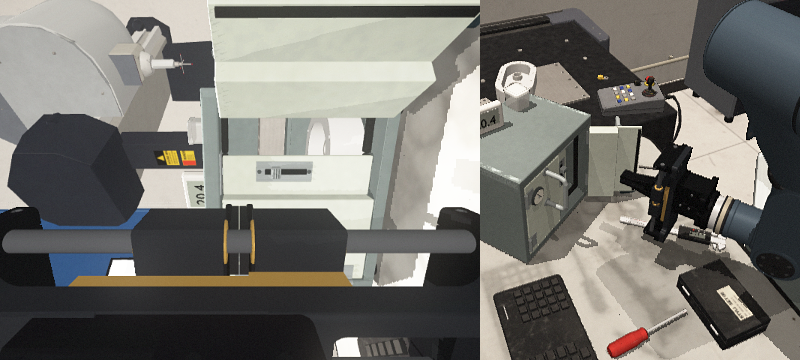

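The picture shows the tool horizontal in front of the cabinet. In the wrist view, where image left is world up, the plate and thumb piece are at about (285,171). I'll measure the thumb from the depth data and a zoom.

```bash
python3 - <<'E'
from h import *
w=np.load("pics/w3.npz");T=np.eye(4);T[:3,:3]=w["rot"];T[:3,3]=w["pos"]
Q=tocab(cloud(w,T@w["hand_eye"]))
cv2.imwrite("pics/f.png",cv2.resize(w["frame"][200:260,325:435],None,fx=7,fy=7,interpolation=cv2.INTER_CUBIC)[:,:,::-1])
for v in (222,228,234):
    print(v)
    for u in range(330,430,4):print(u,np.round(Q[v,u],4))
E
```

```text
222
330 [ 0.0169 -0.0359  0.1775]
334 [ 0.0174 -0.0357  0.1737]
338 [ 0.0173 -0.0358  0.17  ]
342 [ 0.0172 -0.0358  0.1663]
346 [ 0.0177 -0.0356  0.1626]
350 [ 0.0189 -0.0354  0.1587]
354 [ 0.0182 -0.0355  0.1551]
358 [ 0.0163 -0.0359  0.1515]
362 [ 0.0171 -0.0357  0.1477]
366 [ 0.0149 -0.0362  0.1443]
370 [ 0.0154 -0.0361  0.1406]
374 [ 0.0167 -0.0358  0.1367]
378 [ 0.0185 -0.0354  0.1326]
382 [ 0.0177 -0.0356  0.1291]
386 [ 0.0187 -0.0353  0.1251]
390 [ 0.0163 -0.0358  0.1219]
394 [ 0.0172 -0.0356  0.118 ]
398 [ 0.0181 -0.0354  0.1141]
402 [ 0.0174 -0.0356  0.1105]
406 [ 0.0176 -0.0355  0.1067]
410 [ 0.0164 -0.0357  0.1033]
414 [ 0.0163 -0.0358  0.0997]
418 [ 0.0183 -0.0353  0.0954]
422 [ 0.0176 -0.0355  0.0919]
426 [ 0.0183 -0.0353  0.0879]
228
330 [ 0.0171 -0.0301  0.1774]
334 [ 0.0186 -0.0297  0.1736]
338 [ 0.0187 -0.0297  0.1699]
342 [ 0.0175 -0.03    0.1662]
346 [ 0.0169 -0.0301  0.1625]
350 [ 0.0167 -0.0301  0.1588]
354 [ 0.0164 -0.0302  0.1551]
358 [ 0.015  -0.0305  0.1515]
362 [ 0.0069 -0.0324  0.1489]
366 [ 0.0072 -0.0323  0.1453]
370 [ 0.0068 -0.0324  0.1417]
374 [ 0.0081
[... 461 characters left out ...]
3  0.1737]
338 [ 0.018  -0.0241  0.1699]
342 [ 0.0172 -0.0243  0.1661]
346 [ 0.0174 -0.0242  0.1624]
350 [ 0.0169 -0.0243  0.1587]
354 [ 0.0175 -0.0242  0.1548]
358 [ 0.0165 -0.0244  0.1512]
362 [ 0.0065 -0.0269  0.1488]
366 [ 0.0074 -0.0267  0.145 ]
370 [ 0.0073 -0.0267  0.1414]
374 [ 0.0067 -0.0269  0.1379]
378 [ 0.0181 -0.0239  0.1322]
382 [ 0.0179 -0.024   0.1285]
386 [ 0.0181 -0.0239  0.1247]
390 [ 0.0167 -0.0243  0.1212]
394 [ 0.0164 -0.0243  0.1175]
398 [ 0.0169 -0.0242  0.1137]
402 [ 0.0183 -0.0238  0.1096]
406 [ 0.0168 -0.0242  0.1062]
410 [ 0.0182 -0.0238  0.102 ]
414 [ 0.0174 -0.024   0.0985]
418 [ 0.0189 -0.0236  0.0943]
422 [ 0.0174 -0.024   0.091 ]
426 [ 0.0175 -0.0239  0.0872]
```

View pics/f.png

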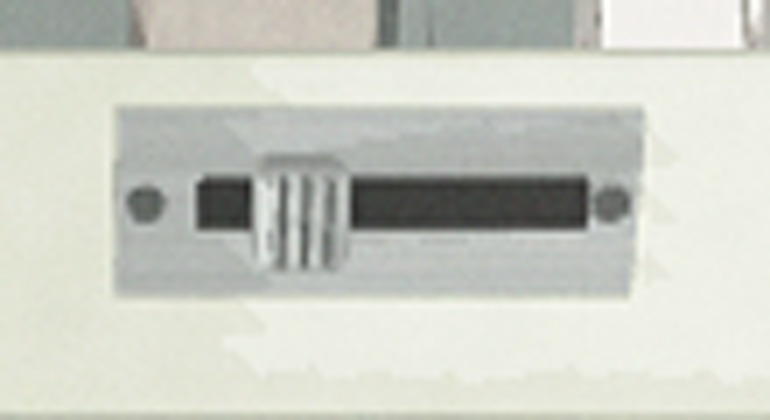

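{"fn": "play_rows", "kwargs": {
  "commands": [
    [[0.03, -0.0064, -0.0128], [0, 0, 0]],
    [[0.07, -0.015, -0.0128], [0, 0, 0]],
    [[0.11, -0.0236, -0.0128], [0, 0, 0]],
    [[0.1271, -0.0272, -0.0128], [0, 0, 0]],
    [[0.1271, -0.0272, -0.0128], [0, 0, 0]],
    [[0.1271, -0.0272, -0.0128], [0, 0, 0]]
  ]
}}

```text
time_s: 15.7
position: [0.5329, 0.2505, 0.1744]
tcp_rot: [[0.002, 0.978, -0.209], [-0.0, -0.209, -0.978], [-1.0, 0.002, -0.0]]
force: [0.2, 0.6, 0.6]
opening: -0.001
```

{"fn": "play_rows", "kwargs": {
  "commands": [
    [[0.003, -0.0006, 0], [0, 0, 0]],
    [[0.006, -0.0012, 0], [0, 0, 0]],
    [[0.0085, -0.0018, 0], [0, 0, 0]],
    [[0.0085, -0.0018, 0], [0, 0, 0]]
  ]
}}

```text
time_s: 16.2
position: [0.5423, 0.2484, 0.1727]
tcp_rot: [[0.002, 0.978, -0.21], [-0.001, -0.21, -0.978], [-1.0, 0.002, 0.0]]
force: [-0.6, -1.0, -0.4]
opening: 0.007
```

{"fn": "play_rows", "kwargs": {
  "commands": [
    [[0.001, -0.0002, 0], [0, 0, 0]],
    [[0.002, -0.0004, 0], [0, 0, 0]],
    [[0.002, -0.0004, 0], [0, 0, 0]]
  ]
}}

```text
time_s: 16.58
position: [0.5443, 0.2479, 0.173]
tcp_rot: [[0.002, 0.978, -0.21], [-0.001, -0.21, -0.978], [-1.0, 0.002, 0.0]]
force: [-0.3, 0.2, 0.1]
opening: 0.007
```

{"fn": "play_rows", "kwargs": {
  "commands": [
    [[0.001, -0.0002, 0], [0, 0, 0]],
    [[0.002, -0.0004, 0], [0, 0, 0]],
    [[0.002, -0.0004, 0], [0, 0, 0]]
  ]
}}

```text
time_s: 16.95
position: [0.5455, 0.2477, 0.173]
tcp_rot: [[0.001, 0.978, -0.209], [-0.002, -0.209, -0.978], [-1.0, 0.001, 0.001]]
force: [-4.6, 1.3, 0.3]
opening: 0.003
```

```bash
cat > st.py <<'E'
from rig import *
from h import *
s=read_state();print(round(s["time_s"],2),np.round(tocab(s["position"])+[.025,0,0],4),'F cab',np.round(Rc.T@s["force"],1))
E
python3 st.py
```

```text
16.95 [ 0.0177 -0.0299  0.173 ] F cab [-4.8  0.3  0.3]
```

{"fn": "play_rows", "kwargs": {
  "commands": [
    [[0.0015, -0.0003, 0], [0, 0, 0]],
    [[0.003, -0.0006, 0], [0, 0, 0]],
    [[0.003, -0.0006, 0], [0, 0, 0]]
  ]
}}

```text
time_s: 17.32
position: [0.5479, 0.2474, 0.173]
tcp_rot: [[0.0, 0.978, -0.207], [-0.002, -0.207, -0.978], [-1.0, 0.001, 0.002]]
force: [-8.6, 2.4, 1.5]
opening: 0.003
```

```bash
python3 st.py
```

```text
17.32 [ 0.0201 -0.0297  0.173 ] F cab [-8.9  0.6  1.5]
```

{"fn": "play_rows", "kwargs": {
  "commands": [
    [[0, 0, -0.003], [0, 0, 0]],
    [[0, 0, -0.006], [0, 0, 0]],
    [[0, 0, -0.008], [0, 0, 0]],
    [[0, 0, -0.008], [0, 0, 0]]
  ]
}}

```text
time_s: 17.82
position: [0.548, 0.2474, 0.1675]
tcp_rot: [[0.007, 0.978, -0.208], [-0.003, -0.208, -0.978], [-1.0, 0.008, 0.001]]
force: [-10.2, 1.5, 6.8]
opening: 0.007
```

```bash
python3 st.py
```

```text
17.82 [ 0.0202 -0.0297  0.1675] F cab [-10.3  -0.6   6.8]
```

{"fn": "play_rows", "kwargs": {
  "commands": [
    [[0, 0, -0.0015], [0, 0, 0]],
    [[0, 0, -0.003], [0, 0, 0]],
    [[0, 0, -0.003], [0, 0, 0]]
  ]
}}

```text
time_s: 18.2
position: [0.548, 0.2473, 0.1647]
tcp_rot: [[0.008, 0.978, -0.208], [-0.003, -0.208, -0.978], [-1.0, 0.008, 0.001]]
force: [-9.9, 2.1, 5.8]
opening: 0.002
```

{"fn": "play_rows", "kwargs": {
  "commands": [
    [[0, 0, -0.0015], [0, 0, 0]],
    [[0, 0, -0.003], [0, 0, 0]],
    [[0, 0, -0.003], [0, 0, 0]]
  ]
}}

```text
time_s: 18.58
position: [0.548, 0.2473, 0.1617]
tcp_rot: [[0.008, 0.978, -0.208], [-0.003, -0.208, -0.978], [-1.0, 0.008, 0.001]]
force: [-10.8, 2.3, 6.8]
opening: 0.005
```

{"fn": "play_rows", "kwargs": {
  "commands": [
    [[0, 0, -0.0015], [0, 0, 0]],
    [[0, 0, -0.003], [0, 0, 0]],
    [[0, 0, -0.003], [0, 0, 0]]
  ]
}}

```text
time_s: 18.95
position: [0.548, 0.2473, 0.1587]
tcp_rot: [[0.008, 0.978, -0.208], [-0.003, -0.208, -0.978], [-1.0, 0.008, 0.001]]
force: [-10.2, 2.2, 7.6]
opening: 0.002
```

```bash
python3 st.py
```

```text
18.95 [ 0.0202 -0.0297  0.1587] F cab [-10.5   0.1   7.6]
```

{"fn": "play_rows", "kwargs": {
  "commands": [
    [[0, 0, -0.0015], [0, 0, 0]],
    [[0, 0, -0.003], [0, 0, 0]],
    [[0, 0, -0.003], [0, 0, 0]]
  ]
}}

```text
time_s: 19.32
position: [0.5481, 0.2473, 0.1569]
tcp_rot: [[0.011, 0.978, -0.208], [-0.003, -0.208, -0.978], [-1.0, 0.011, 0.0]]
force: [-10.5, 1.5, 10.7]
opening: 0.006
```

{"fn": "play_rows", "kwargs": {
  "commands": [
    [[0, 0, -0.0015], [0, 0, 0]],
    [[0, 0, -0.002], [0, 0, 0]],
    [[0, 0, -0.002], [0, 0, 0]]
  ]
}}

```text
time_s: 19.7
position: [0.5482, 0.2473, 0.1552]
tcp_rot: [[0.012, 0.978, -0.209], [-0.003, -0.209, -0.978], [-1.0, 0.012, 0.0]]
force: [-9.4, 1.5, 10.7]
opening: 0.004
```

```bash
python3 st.py; python3 - <<'E'
from rig import *
from h import *
s=read_state();w=capture("wrist");np.savez("pics/w4.npz",**w,pos=s["position"],rot=s["tcp_rot"])
c=capture("side")
a=cv2.resize(w["frame"][180:420,180:420],(500,500));b=cv2.resize(c["frame"][180:340,260:360],(300,480));b=cv2.copyMakeBorder(b,0,20,0,0,0)
cv2.imwrite("pics/g.png",np.hstack([a,b])[:,:,::-1])
E
```

```text
19.7 [ 0.0204 -0.0297  0.1552] F cab [-9.5 -0.5 10.7]
```

View pics/g.png

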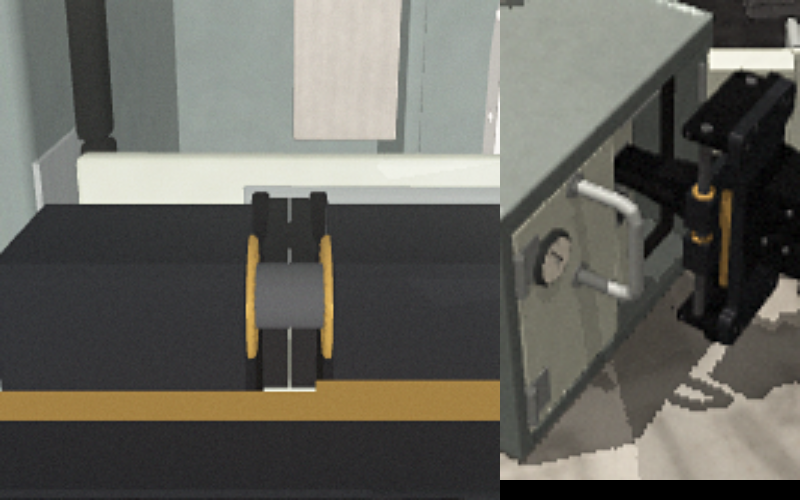

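The wrist view shows the fingertips resting on the plate at about (290,190) in the crop. Together they look about 18 mm tall, so thumb contact should come at z≈0.158, which matches the extra 4 N. I'll keep pressing and watch for a jam.

{"fn": "play_rows", "kwargs": {
  "commands": [
    [[0, 0, -0.001], [0, 0, 0]],
    [[0, 0, -0.002], [0, 0, 0]],
    [[0, 0, -0.002], [0, 0, 0]]
  ]
}}

```text
time_s: 20.18
position: [0.5482, 0.2473, 0.1531]
tcp_rot: [[0.011, 0.978, -0.209], [-0.003, -0.209, -0.978], [-1.0, 0.012, 0.0]]
force: [-9.9, 1.3, 9.4]
opening: 0.004
```

{"fn": "play_rows", "kwargs": {
  "commands": [
    [[0, 0, -0.001], [0, 0, 0]],
    [[0, 0, -0.002], [0, 0, 0]],
    [[0, 0, -0.002], [0, 0, 0]]
  ]
}}

```text
time_s: 20.55
position: [0.5482, 0.2473, 0.1523]
tcp_rot: [[0.015, 0.978, -0.209], [-0.003, -0.209, -0.978], [-1.0, 0.015, -0.0]]
force: [-11.3, 0.4, 12.2]
opening: 0.003
```

{"fn": "play_rows", "kwargs": {
  "commands": [
    [[0, 0, -0.001], [0, 0, 0]],
    [[0, 0, -0.002], [0, 0, 0]],
    [[0, 0, -0.002], [0, 0, 0]]
  ]
}}

```text
time_s: 20.92
position: [0.5482, 0.2473, 0.1521]
tcp_rot: [[0.019, 0.978, -0.209], [-0.003, -0.209, -0.978], [-1.0, 0.02, -0.001]]
force: [-12.7, 1.3, 17.9]
opening: 0.004
```

```bash
python3 st.py
```

```text
20.93 [ 0.0204 -0.0297  0.1521] F cab [-12.7  -1.4  17.9]
```

{"fn": "play_rows", "kwargs": {
  "commands": [
    [[0, 0, 0.005], [0, 0, 0]],
    [[0, 0, 0.009], [0, 0, 0]],
    [[0.0006, -0.0001, 0.009], [0, 0, 0]],
    [[0.0013, -0.0003, 0.009], [0, 0, 0]],
    [[0.0013, -0.0003, 0.009], [0, 0, 0]]
  ]
}}

```text
time_s: 21.55
position: [0.5485, 0.2472, 0.1532]
tcp_rot: [[-0.003, 0.978, -0.207], [-0.003, -0.207, -0.978], [-1.0, -0.002, 0.004]]
force: [-12.2, 2.8, -0.2]
opening: 0.005
```

```bash
python3 st.py
```

```text
21.55 [ 0.0207 -0.0298  0.1532] F cab [-12.5   0.2  -0.2]
```

{"fn": "play_rows", "kwargs": {
  "commands": [
    [[0, 0, -0.003], [0, 0, 0]],
    [[0, 0, -0.005], [0, 0, 0]],
    [[0, 0, -0.007], [0, 0, 0]],
    [[0, 0, -0.009], [0, 0, 0]],
    [[0, 0, -0.009], [0, 0, 0]]
  ]
}}

```text
time_s: 22.18
position: [0.5489, 0.2472, 0.1521]
tcp_rot: [[0.019, 0.978, -0.208], [-0.004, -0.208, -0.978], [-1.0, 0.019, -0.0]]
force: [-15.3, 1.5, 16.7]
opening: 0.004
```

```bash
python3 st.py
```

```text
22.18 [ 0.0212 -0.0297  0.1521] F cab [-15.3  -1.7  16.7]
```

{"fn": "play_rows", "kwargs": {
  "commands": [
    [[0, 0, 0.006], [0, 0, 0]],
    [[0, 0, 0.012], [0, 0, 0]],
    [[0.001, -0.0002, 0.012], [0, 0, 0]],
    [[0.0018, -0.0004, 0.012], [0, 0, 0]],
    [[0.0018, -0.0004, 0.012], [0, 0, 0]]
  ]
}}

```text
time_s: 22.8
position: [0.5499, 0.247, 0.1552]
tcp_rot: [[-0.006, 0.979, -0.206], [-0.004, -0.206, -0.979], [-1.0, -0.005, 0.005]]
force: [-14.5, 3.7, -3.3]
opening: 0.004
```

```bash
python3 st.py
```

```text
22.8 [ 0.0221 -0.0297  0.1552] F cab [-15.    0.6  -3.3]
```

{"fn": "play_rows", "kwargs": {
  "commands": [
    [[0, 0, -0.004], [0, 0, 0]],
    [[0, 0, -0.008], [0, 0, 0]],
    [[0, 0, -0.01], [0, 0, 0]],
    [[0, 0, -0.012], [0, 0, 0]],
    [[0, 0, -0.012], [0, 0, 0]]
  ]
}}

```text
time_s: 23.42
position: [0.5505, 0.2469, 0.1521]
tcp_rot: [[0.019, 0.978, -0.208], [-0.004, -0.208, -0.978], [-1.0, 0.019, 0.0]]
force: [-16.9, 1.1, 17.1]
opening: 0.002
```

```bash
python3 st.py
```

```text
23.43 [ 0.0228 -0.0297  0.1521] F cab [-16.8  -2.4  17.1]
```

{"fn": "play_rows", "kwargs": {
  "commands": [
    [[0, 0, 0.006], [0, 0, 0]],
    [[0, 0, 0.012], [0, 0, 0]],
    [[0.001, -0.0002, 0.012], [0, 0, 0]],
    [[0.0015, -0.0003, 0.012], [0, 0, 0]],
    [[0.0015, -0.0003, 0.012], [0, 0, 0]]
  ]
}}

```text
time_s: 24.05
position: [0.551, 0.2467, 0.1547]
tcp_rot: [[-0.007, 0.979, -0.205], [-0.004, -0.205, -0.979], [-1.0, -0.007, 0.005]]
force: [-15.1, 3.8, -3.3]
opening: 0.005
```

```bash
python3 st.py
```

```text
24.05 [ 0.0233 -0.0297  0.1547] F cab [-15.6   0.6  -3.3]
```

{"fn": "play_rows", "kwargs": {
  "commands": [
    [[0, 0, -0.004], [0, 0, 0]],
    [[0, 0, -0.008], [0, 0, 0]],
    [[0, 0, -0.01], [0, 0, 0]],
    [[0, 0, -0.012], [0, 0, 0]],
    [[0, 0, -0.012], [0, 0, 0]]
  ]
}}

```text
time_s: 24.68
position: [0.5518, 0.2466, 0.1521]
tcp_rot: [[0.019, 0.978, -0.208], [-0.004, -0.208, -0.978], [-1.0, 0.019, 0.001]]
force: [-18.5, 3.1, 16.7]
opening: 0.005
```

```bash
python3 st.py
```

```text
24.68 [ 0.0241 -0.0296  0.1521] F cab [-18.7  -0.9  16.7]
```

{"fn": "play_rows", "kwargs": {
  "commands": [
    [[0, 0, 0.006], [0, 0, 0]],
    [[0, 0, 0.012], [0, 0, 0]],
    [[0.001, -0.0002, 0.012], [0, 0, 0]],
    [[0.0014, -0.0003, 0.012], [0, 0, 0]],
    [[0.0014, -0.0003, 0.012], [0, 0, 0]]
  ]
}}

```text
time_s: 25.3
position: [0.5521, 0.2464, 0.1543]
tcp_rot: [[-0.009, 0.979, -0.205], [-0.004, -0.205, -0.979], [-1.0, -0.008, 0.006]]
force: [-17.2, 4.6, -4.1]
opening: 0.006
```

```bash
python3 st.py
```

```text
25.3 [ 0.0244 -0.0297  0.1543] F cab [-17.8   0.9  -4.1]
```

{"fn": "play_rows", "kwargs": {
  "commands": [
    [[0, 0, -0.004], [0, 0, 0]],
    [[0, 0, -0.008], [0, 0, 0]],
    [[0, 0, -0.01], [0, 0, 0]],
    [[0, 0, -0.012], [0, 0, 0]],
    [[0, 0, -0.012], [0, 0, 0]]
  ]
}}

```text
time_s: 25.92
position: [0.5531, 0.2464, 0.1521]
tcp_rot: [[0.018, 0.978, -0.207], [-0.005, -0.207, -0.978], [-1.0, 0.019, 0.001]]
force: [-19.2, 2.3, 17.5]
opening: 0.001
```

```bash
python3 st.py
```

```text
25.93 [ 0.0254 -0.0296  0.1521] F cab [-19.2  -1.7  17.5]
```

{"fn": "play_rows", "kwargs": {
  "commands": [
    [[0, 0, 0.006], [0, 0, 0]],
    [[0, 0, 0.012], [0, 0, 0]],
    [[0.001, -0.0002, 0.012], [0, 0, 0]],
    [[0.0013, -0.0003, 0.012], [0, 0, 0]],
    [[0.0013, -0.0003, 0.012], [0, 0, 0]]
  ]
}}

```text
time_s: 26.55
position: [0.5532, 0.2463, 0.1539]
tcp_rot: [[-0.01, 0.979, -0.204], [-0.004, -0.204, -0.979], [-1.0, -0.009, 0.006]]
force: [-16.9, 5.0, -3.3]
opening: 0.006
```

{"fn": "play_rows", "kwargs": {
  "commands": [
    [[0, 0, -0.004], [0, 0, 0]],
    [[0, 0, -0.008], [0, 0, 0]],
    [[0, 0, -0.01], [0, 0, 0]],
    [[0, 0, -0.012], [0, 0, 0]],
    [[0, 0, -0.012], [0, 0, 0]]
  ]
}}

```text
time_s: 27.18
position: [0.5544, 0.2462, 0.1518]
tcp_rot: [[0.017, 0.978, -0.207], [-0.004, -0.207, -0.978], [-1.0, 0.018, 0.001]]
force: [-19.0, 3.1, 16.2]
opening: 0.007
```

```bash
python3 st.py
```

```text
27.18 [ 0.0267 -0.0295  0.1518] F cab [-19.2  -0.9  16.2]
```

{"fn": "play_rows", "kwargs": {
  "commands": [
    [[0, 0, 0.006], [0, 0, 0]],
    [[0, 0, 0.012], [0, 0, 0]],
    [[-0.002, 0.0004, 0.012], [0, 0, 0]],
    [[-0.0047, 0.001, 0.011], [0, 0, 0]],
    [[-0.0047, 0.001, 0.009], [0, 0, 0]]
  ]
}}

```text
time_s: 27.8
position: [0.55, 0.2465, 0.1532]
tcp_rot: [[-0.002, 0.978, -0.208], [-0.003, -0.208, -0.978], [-1.0, -0.001, 0.003]]
force: [-11.1, 1.7, 1.9]
opening: 0.003
```

```bash
python3 st.py
```

```text
27.8 [ 0.0224 -0.0301  0.1532] F cab [-11.2  -0.7   1.9]
```

{"fn": "play_rows", "kwargs": {
  "commands": [
    [[0, 0, -0.002], [0, 0, 0]],
    [[0, 0, -0.004], [0, 0, 0]],
    [[0, 0, -0.006], [0, 0, 0]],
    [[0, 0, -0.008], [0, 0, 0]],
    [[0, 0, -0.009], [0, 0, 0]],
    [[0, 0, -0.009], [0, 0, 0]]
  ]
}}

```text
time_s: 28.55
position: [0.5502, 0.2465, 0.1521]
tcp_rot: [[0.019, 0.978, -0.209], [-0.004, -0.209, -0.978], [-1.0, 0.019, 0.0]]
force: [-16.4, 1.2, 17.0]
opening: 0.008
```

```bash
python3 st.py
```

```text
28.55 [ 0.0225 -0.0301  0.1521] F cab [-16.3  -2.3  17. ]
```

{"fn": "play_rows", "kwargs": {
  "commands": [
    [[0, 0, 0.006], [0, 0, 0]],
    [[-0.002, 0.0004, 0.012], [0, 0, 0]],
    [[-0.0007, 0.0001, 0.01], [0, 0, 0]],
    [[-0.0007, 0.0001, 0.006], [0, 0, 0]],
    [[-0.0007, 0.0001, 0.004], [0, 0, 0]],
    [[-0.0007, 0.0001, 0.002], [0, 0, 0]],
    [[-0.0007, 0.0001, 0], [0, 0, 0]],
    [[-0.0007, 0.0001, 0], [0, 0, 0]]
  ]
}}

```text
time_s: 29.55
position: [0.5495, 0.2468, 0.1521]
tcp_rot: [[0.019, 0.978, -0.209], [-0.004, -0.209, -0.978], [-1.0, 0.019, 0.0]]
force: [-15.6, 2.2, 17.2]
opening: 0.003
```

```bash
python3 st.py
```

```text
29.55 [ 0.0218 -0.03    0.1521] F cab [-15.8  -1.1  17.2]
```

{"fn": "play_rows", "kwargs": {
  "commands": [
    [[0, 0, 0.006], [0, 0, 0]],
    [[0.001, -0.0002, 0.012], [0, 0, 0]],
    [[0.0018, -0.0004, 0.01], [0, 0, 0]],
    [[0.0018, -0.0004, 0.006], [0, 0, 0]],
    [[0.0018, -0.0004, 0.004], [0, 0, 0]],
    [[0.0018, -0.0004, 0.002], [0, 0, 0]],
    [[0.0018, -0.0004, 0], [0, 0, 0]],
    [[0.0018, -0.0004, 0], [0, 0, 0]]
  ]
}}

```text
time_s: 30.55
position: [0.551, 0.2466, 0.1521]
tcp_rot: [[0.019, 0.978, -0.208], [-0.004, -0.208, -0.978], [-1.0, 0.019, 0.0]]
force: [-18.0, 1.4, 16.8]
opening: 0.007
```

```bash
python3 st.py
```

```text
30.55 [ 0.0233 -0.0299  0.1521] F cab [-17.9  -2.4  16.8]
```

{"fn": "play_rows", "kwargs": {
  "commands": [
    [[0, 0, 0.006], [0, 0, 0]],
    [[0.001, -0.0002, 0.012], [0, 0, 0]],
    [[0.0016, -0.0003, 0.01], [0, 0, 0]],
    [[0.0016, -0.0003, 0.006], [0, 0, 0]],
    [[0.0016, -0.0003, 0.004], [0, 0, 0]],
    [[0.0016, -0.0003, 0.002], [0, 0, 0]],
    [[0.0016, -0.0003, 0], [0, 0, 0]],
    [[0.0016, -0.0003, 0], [0, 0, 0]]
  ]
}}

```text
time_s: 31.55
position: [0.5524, 0.2465, 0.1521]
tcp_rot: [[0.018, 0.978, -0.207], [-0.005, -0.207, -0.978], [-1.0, 0.019, 0.001]]
force: [-19.7, 2.3, 17.3]
opening: 0.008
```

```bash
python3 st.py
```

```text
31.55 [ 0.0247 -0.0297  0.1521] F cab [-19.8  -1.9  17.3]
```

{"fn": "play_rows", "kwargs": {
  "commands": [
    [[0, 0, 0.006], [0, 0, 0]],
    [[0.002, -0.0004, 0.012], [0, 0, 0]],
    [[0.0031, -0.0006, 0.01], [0, 0, 0]],
    [[0.0031, -0.0006, 0.006], [0, 0, 0]],
    [[0.0031, -0.0006, 0.004], [0, 0, 0]],
    [[0.0031, -0.0006, 0.002], [0, 0, 0]],
    [[0.0031, -0.0006, 0], [0, 0, 0]],
    [[0.0031, -0.0006, 0], [0, 0, 0]]
  ]
}}

```text
time_s: 32.55
position: [0.5553, 0.2462, 0.1518]
tcp_rot: [[0.017, 0.978, -0.206], [-0.005, -0.206, -0.978], [-1.0, 0.018, 0.001]]
force: [-19.7, 2.7, 16.7]
opening: 0.001
```

```bash
python3 st.py
```

```text
32.55 [ 0.0276 -0.0293  0.1518] F cab [-19.8  -1.5  16.7]
```

{"fn": "play_rows", "kwargs": {
  "commands": [
    [[0, 0, 0.006], [0, 0, 0]],
    [[-0.0005, 0.0001, 0.012], [0, 0, 0]],
    [[-0.0005, 0.0001, 0.012], [0, 0, 0]],
    [[-0.0005, 0.0001, 0.012], [0, 0, 0]]
  ]
}}

```text
time_s: 33.05
position: [0.5542, 0.2462, 0.1536]
tcp_rot: [[-0.011, 0.979, -0.205], [-0.004, -0.205, -0.979], [-1.0, -0.01, 0.006]]
force: [-15.3, 5.3, -6.3]
opening: 0.005
```

```bash
python3 st.py
```

```text
33.05 [ 0.0265 -0.0295  0.1536] F cab [-16.    2.   -6.3]
```

{"fn": "play_rows", "kwargs": {
  "commands": [
    [[0, 0, -0.003], [0, 0, 0]],
    [[0, 0, -0.005], [0, 0, 0]],
    [[0, 0, -0.007], [0, 0, 0]],
    [[0, 0, -0.008], [0, 0, 0]]
  ]
}}

```text
time_s: 33.55
position: [0.5548, 0.2462, 0.1527]
tcp_rot: [[0.009, 0.978, -0.206], [-0.004, -0.206, -0.979], [-1.0, 0.01, 0.002]]
force: [-18.7, 2.8, 10.6]
opening: 0.004
```

```bash
python3 st.py
```

```text
33.55 [ 0.0271 -0.0294  0.1527] F cab [-18.9  -1.2  10.6]
```

{"fn": "play_rows", "kwargs": {
  "commands": [
    [[0, 0, -0.002], [0, 0, 0]],
    [[0, 0, -0.004], [0, 0, 0]],
    [[0, 0, -0.004], [0, 0, 0]]
  ]
}}

```text
time_s: 33.92
position: [0.555, 0.2461, 0.1516]
tcp_rot: [[0.017, 0.978, -0.207], [-0.004, -0.207, -0.978], [-1.0, 0.018, 0.001]]
force: [-19.4, 2.4, 15.7]
opening: 0.004
```

```bash
python3 st.py
```

```text
33.92 [ 0.0273 -0.0295  0.1516] F cab [-19.5  -1.7  15.7]
```

{"fn": "play_rows", "kwargs": {
  "commands": [
    [[0, 0, -0.002], [0, 0, 0]],
    [[0, 0, -0.003], [0, 0, 0]],
    [[0, 0, -0.003], [0, 0, 0]]
  ]
}}

```text
time_s: 34.3
position: [0.555, 0.2461, 0.1493]
tcp_rot: [[0.019, 0.978, -0.207], [-0.004, -0.207, -0.978], [-1.0, 0.019, 0.0]]
force: [-19.3, 3.3, 18.0]
opening: 0.007
```

```bash
python3 st.py
```

```text
34.3 [ 0.0273 -0.0295  0.1493] F cab [-19.5  -0.8  18. ]
```

The bolt is past the jam point and sliding, so I'll keep drawing it down.

{"fn": "play_rows", "kwargs": {
  "commands": [
    [[0, 0, -0.002], [0, 0, 0]],
    [[0, 0, -0.004], [0, 0, 0]],
    [[0, 0, -0.006], [0, 0, 0]],
    [[0, 0, -0.006], [0, 0, 0]]
  ]
}}

```text
time_s: 34.8
position: [0.555, 0.2461, 0.1432]
tcp_rot: [[0.019, 0.978, -0.207], [-0.004, -0.207, -0.978], [-1.0, 0.019, 0.0]]
force: [-19.2, 2.4, 17.0]
opening: 0.006
```

```bash
python3 st.py
```

```text
34.8 [ 0.0273 -0.0295  0.1432] F cab [-19.3  -1.7  17. ]
```

{"fn": "play_rows", "kwargs": {
  "commands": [
    [[0, 0, -0.002], [0, 0, 0]],
    [[0, 0, -0.004], [0, 0, 0]],
    [[0, 0, -0.006], [0, 0, 0]],
    [[0, 0, -0.006], [0, 0, 0]]
  ]
}}

```text
time_s: 35.3
position: [0.555, 0.2461, 0.1371]
tcp_rot: [[0.018, 0.978, -0.207], [-0.004, -0.207, -0.978], [-1.0, 0.019, 0.001]]
force: [-19.0, 3.3, 16.3]
opening: 0.003
```

```bash
python3 st.py
```

```text
35.3 [ 0.0273 -0.0295  0.1371] F cab [-19.3  -0.8  16.3]
```

{"fn": "play_rows", "kwargs": {
  "commands": [
    [[0, 0, -0.002], [0, 0, 0]],
    [[0, 0, -0.004], [0, 0, 0]],
    [[0, 0, -0.004], [0, 0, 0]]
  ]
}}

```text
time_s: 35.67
position: [0.555, 0.2461, 0.1332]
tcp_rot: [[0.018, 0.978, -0.207], [-0.005, -0.207, -0.978], [-1.0, 0.019, 0.001]]
force: [-19.3, 2.1, 16.4]
opening: 0.002
```

{"fn": "play_rows", "kwargs": {
  "commands": [
    [[-0.004, 0.0009, 0], [0, 0, 0]],
    [[-0.008, 0.0017, 0.001], [0, 0, 0]],
    [[-0.014, 0.003, 0.003], [0, 0, 0]],
    [[-0.02, 0.0043, 0.006], [0, 0, 0]],
    [[-0.03, 0.0064, 0.008], [0, 0, 0]],
    [[-0.05, 0.0107, 0.03], [0, 0, 0]],
    [[-0.09, 0.0193, 0.045], [0, 0, 0]],
    [[-0.13, 0.0278, 0.055], [0, 0, 0]],
    [[-0.145, 0.031, 0.055], [0, 0, 0]],
    [[-0.145, 0.031, 0.055], [0, 0, 0]]
  ]
}}

```text
time_s: 36.92
position: [0.4111, 0.2774, 0.1807]
tcp_rot: [[0.001, 0.978, -0.206], [-0.001, -0.206, -0.978], [-1.0, 0.001, 0.001]]
force: [0.5, 0.6, -0.1]
opening: 0.007
```

```bash
python3 st.py; python3 - <<'E'
from h import *
from rig import *
s=read_state();w=capture("wrist");print(s["joint_positions"],Rc.T@s["tcp_rot"])
T=np.eye(4);T[:3,:3]=s["tcp_rot"];T[:3,3]=s["position"]
Q=tocab(cloud(w,T@w["hand_eye"])).reshape(-1,3)
for y in np.arange(-.045,.1,.01):
    m=(abs(Q[:,1]-y)<.002)&(Q[:,2]>.1)&(Q[:,2]<.2)&(Q[:,0]>-.02)&(Q[:,0]<.03)
    if m.sum()>5:print(round(y,3),m.sum(),np.round(np.median(Q[m,0]),4))
m=(abs(Q[:,1]+.03)<.005)&(Q[:,0]<.009)&(Q[:,0]>-.012)&(Q[:,2]<.17)&(Q[:,2]>.09)
print(m.sum(),np.percentile(Q[m,2],[2,98]) if m.any() else '')
Q2=tocab(cloud(capture("side"))).reshape(-1,3)
for y in np.arange(-.045,.11,.02):
    m=(abs(Q2[:,1]-y)<.006)&(Q2[:,2]>.04)&(Q2[:,2]<.2)&(Q2[:,0]>-.02)&(Q2[:,0]<.03)
    if m.sum()>5:print('side',round(y,3),m.sum(),np.round(np.median(Q2[m,0]),4))
E
```

```text
36.92 [-0.12   -0.029   0.1807] F cab [ 0.4  0.7 -0.1]
[ 49.96971663  62.15761268 127.05045012 242.19001762  94.39159672
   8.08577734] [[ 1.15240797e-03  9.99993435e-01  3.43532808e-03]
 [-8.87313128e-04  3.43635155e-03 -9.99993702e-01]
 [-9.99998942e-01  1.14935250e-03  8.91267382e-04]]
-0.045 527 0.0136
-0.035 517 0.0133
-0.025 446 0.0138
-0.015 432 0.0145
-0.005 439 0.0149
0.005 454 -0.0017
156 [0.11092081 0.12218475]
side -0.045 73 0.0138
side -0.025 121 0.0139
side 0.015 154 -0.0015
side 0.035 147 -0.0008
side 0.055 235 -0.0006
side 0.075 208 -0.0001
side 0.095 254 -0.0
```

The leaf has sprung ajar: the strip face moved from 0.0173 to 0.0137, about 0.027 rad. The thumb piece's top is at 0.122, so the bolt is fully drawn. Next I'll plan the way back to tool-down above the left handle.

```bash
cat > go2.py <<'E'
from kin import *;from h import *
from rig import *
q0=read_state()["joint_positions"]
Rt=np.zeros((3,3));Rt[:,1]=[0,0,-1];Rt[:,0]=Rc[:,1];Rt[:,2]=np.cross(Rt[:,0],Rt[:,1])
sol=[b for b in ik(toworld([-.048,.052,.285]),Rt,40) if abs(b[3])<60];print(np.round(sol,1))
qt=sol[0]
qB=np.array([38,8,128,230,32,-40.]);qA=np.array([32,5,118,0,45,-60.])
a=q0
for b in (qB,qA,qt):
    seg=densify(a,b);print('#',len(seg))
    for q in seg[::2]:
        x,Rr=pose(q);y=Rr[:,1];print(np.round(tocab(x+.025*y),3),np.round(Rc.T@y,2),np.round(tocab(x-.137*y+.073*Rr[:,2]),2))
    a0=a;a=b
    for k in range(0,len(seg),10):
        base=pose(a0 if k==0 else seg[k-1]);print(rows(seg[k:k+10],base))
arc(-1,.027,1.07,8);arc(-1,1.07,2.0,8)
E
python3 go2.py
```

```text
[[ 22.5  27.8  80.   -0.1  72.2 -55.4]]
# 6
[-0.103 -0.025  0.203] [ 0.99 -0.   -0.11] [-0.26 -0.1   0.22]
[-0.095 -0.009  0.262] [ 0.95  0.09 -0.28] [-0.24 -0.1   0.31]
[-0.118  0.006  0.339] [ 0.89  0.28 -0.37] [-0.24 -0.11  0.4 ]
[[[0.0158, 0.001, 0.0252], [0.02, 0.107, -0.005]], [[0.0252, 0.0056, 0.0543], [0.031, 0.205, 0.029]], [[0.0277, 0.0125, 0.088], [0.03, 0.286, 0.097]], [[0.0228, 0.0203, 0.1261], [0.012, 0.345, 0.191]], [[0.0097, 0.0274, 0.1674], [-0.026, 0.379, 0.306]], [[-0.012, 0.0325, 0.2101], [-0.087, 0.387, 0.432]]]
# 26
[-0.141  0.03   0.4  ] [ 0.84  0.44 -0.32] [-0.24 -0.1   0.47]
[-0.153  0.073  0.433] [ 0.78  0.58 -0.23] [-0.23 -0.07  0.5 ]
[-0.177  0.114  0.456] [ 0.69  0.7  -0.16] [-0.24 -0.03  0.53]
[-0.211  0.15   0.469] [ 0.56  0.82 -0.13] [-0.26  0.    0.55]
[-0.252  0.177  0.468] [ 0.41  0.9  -0.15] [-0.29  0.03  0.56]
[-0.294  0.193  0.455] [ 0.26  0.94 -0.2 ] [-0.32  0.05  0.56]
[-0.334  0.196  0.431] [ 0.11  0.95 -0.29] [-0.36  0.06  0.55]
[-0.367  0.185  0.398] [-0.01  0.91 -0.42] [-0.39  0.07  0.53]
[-0.387  0.162  0.36 ] [-0.09  0.83 -0.56] [-0.42  0
[... 2106 characters left out ...]
, 0.159, -0.204]], [[0.2629, 0.043, 0.0084], [-0.091, 0.191, -0.245]]]
[[-0.0063, 0.0082, 0], [0, 0, -0.13]], [[-0.0115, 0.0172, 0], [0, 0, -0.261]], [[-0.0154, 0.0268, 0], [0, 0, -0.391]], [[-0.0181, 0.0369, 0], [0, 0, -0.522]], [[-0.0194, 0.0471, 0], [0, 0, -0.652]], [[-0.0194, 0.0575, 0], [0, 0, -0.782]], [[-0.0181, 0.0678, 0], [0, 0, -0.913]], [[-0.0154, 0.0778, 0], [0, 0, -1.043]], 
[[0.0035, 0.0086, 0], [0, 0, -0.116]], [[0.0079, 0.0167, 0], [0, 0, -0.232]], [[0.0133, 0.0242, 0], [0, 0, -0.349]], [[0.0195, 0.0311, 0], [0, 0, -0.465]], [[0.0264, 0.0372, 0], [0, 0, -0.581]], [[0.034, 0.0425, 0], [0, 0, -0.698]], [[0.0422, 0.0468, 0], [0, 0, -0.814]], [[0.0508, 0.0502, 0], [0, 0, -0.93]],
```

{"fn": "play_rows", "kwargs": {
  "commands": [
    [[0.0158, 0.001, 0.0252], [0.02, 0.107, -0.005]],
    [[0.0252, 0.0056, 0.0543], [0.031, 0.205, 0.029]],
    [[0.0277, 0.0125, 0.088], [0.03, 0.286, 0.097]],
    [[0.0228, 0.0203, 0.1261], [0.012, 0.345, 0.191]],
    [[0.0097, 0.0274, 0.1674], [-0.026, 0.379, 0.306]],
    [[-0.012, 0.0325, 0.2101], [-0.087, 0.387, 0.432]]
  ]
}}

```text
time_s: 37.78
position: [0.4008, 0.3081, 0.3931]
tcp_rot: [[-0.343, 0.908, 0.241], [-0.165, 0.194, -0.967], [-0.925, -0.371, 0.083]]
force: [0.4, 0.2, 0.2]
opening: 0.005
```

{"fn": "play_rows", "kwargs": {
  "commands": [
    [[0.0039, 0.019, 0.0174], [-0.092, -0.084, 0.107]],
    [[0.0047, 0.0391, 0.0334], [-0.183, -0.169, 0.213]],
    [[0.0025, 0.0599, 0.0477], [-0.275, -0.255, 0.317]],
    [[-0.0027, 0.0808, 0.0599], [-0.367, -0.342, 0.421]],
    [[-0.0108, 0.1015, 0.0697], [-0.459, -0.43, 0.525]],
    [[-0.0214, 0.1215, 0.0769], [-0.55, -0.519, 0.627]],
    [[-0.0342, 0.1403, 0.0813], [-0.642, -0.609, 0.73]],
    [[-0.049, 0.1574, 0.0828], [-0.734, -0.699, 0.832]],
    [[-0.0652, 0.1725, 0.0814], [-0.825, -0.789, 0.933]],
    [[-0.0824, 0.1852, 0.077], [-0.916, -0.88, 1.035]]
  ]
}}

```text
time_s: 39.02
position: [0.3183, 0.4935, 0.4677]
tcp_rot: [[0.804, 0.521, 0.286], [-0.548, 0.836, 0.015], [-0.232, -0.169, 0.958]]
force: [0.1, -0.0, -0.1]
opening: 0.009
```

```bash
python3 -c "
from rig import *
s=read_state();print(s['time_s'],s['joint_positions'],s['position'])"
```

```text
39.025 [ 35.48066159   6.79304035 124.2021452  141.14767682  37.10375651
 -47.70475194] [0.31825919 0.49350042 0.46771457]
```

{"fn": "play_rows", "kwargs": {
  "commands": [
    [[-0.0177, 0.0099, -0.0072], [-0.09, -0.09, 0.104]],
    [[-0.0354, 0.0167, -0.017], [-0.18, -0.179, 0.208]],
    [[-0.0525, 0.0202, -0.0292], [-0.27, -0.267, 0.312]],
    [[-0.0686, 0.0203, -0.0433], [-0.36, -0.354, 0.417]],
    [[-0.0831, 0.0168, -0.0591], [-0.451, -0.44, 0.522]],
    [[-0.0957, 0.0099, -0.0761], [-0.543, -0.524, 0.627]],
    [[-0.1058, -0.0005, -0.0936], [-0.635, -0.607, 0.734]],
    [[-0.1132, -0.0142, -0.1113], [-0.728, -0.687, 0.841]],
    [[-0.1176, -0.031, -0.1285], [-0.821, -0.766, 0.948]],
    [[-0.1188, -0.0505, -0.1447], [-0.916, -0.841, 1.057]]
  ],
  "gripper": 0.07
}}

```text
time_s: 40.28
position: [0.1996, 0.442, 0.3226]
tcp_rot: [[0.616, 0.01, -0.788], [0.599, 0.645, 0.476], [0.512, -0.764, 0.391]]
force: [-0.0, 1.0, -0.3]
opening: 0.805
```

{"fn": "play_rows", "kwargs": {
  "commands": [
    [[0.0022, -0.0219, -0.0146], [-0.1, -0.077, 0.102]],
    [[0.0077, -0.0457, -0.027], [-0.202, -0.153, 0.203]],
    [[0.0165, -0.0711, -0.0369], [-0.306, -0.227, 0.304]],
    [[0.0284, -0.0973, -0.0436], [-0.413, -0.298, 0.403]],
    [[0.0433, -0.124, -0.0469], [-0.521, -0.368, 0.501]],
    [[0.0608, -0.1505, -0.0464], [-0.632, -0.435, 0.597]]
  ]
}}

```text
time_s: 41.02
position: [0.2606, 0.291, 0.2768]
tcp_rot: [[-0.045, 0.176, -0.983], [0.994, 0.105, -0.026], [0.099, -0.979, -0.18]]
force: [-0.9, 0.4, -0.8]
opening: 0.805
```

{"fn": "play_rows", "kwargs": {
  "commands": [
    [[0.0446, 0.0141, 0.0055], [-0.016, 0.031, -0.041]],
    [[0.0893, 0.0255, 0.0093], [-0.032, 0.063, -0.082]],
    [[0.1337, 0.0341, 0.0114], [-0.047, 0.094, -0.122]],
    [[0.1777, 0.0399, 0.012], [-0.062, 0.126, -0.163]],
    [[0.2208, 0.0428, 0.011], [-0.077, 0.159, -0.204]],
    [[0.2629, 0.043, 0.0084], [-0.091, 0.191, -0.245]],
    [[0.2629, 0.043, 0.0084], [-0.091, 0.191, -0.245]],
    [[0.2629, 0.043, 0.0084], [-0.091, 0.191, -0.245]]
  ]
}}

```text
time_s: 42.02
position: [0.5221, 0.3347, 0.2845]
tcp_rot: [[0.211, -0.005, -0.977], [0.977, -0.004, 0.211], [-0.005, -1.0, 0.004]]
force: [-0.7, 0.1, 0.2]
opening: 0.801
```

```bash
python3 - <<'E'
from h import *
from rig import *
s=read_state();print(s["time_s"],s["joint_positions"],tocab(s["position"]),toworld([-.048,.052,.1895])-s["position"],'\n',np.round(Rc.T@s["tcp_rot"],3))
c=capture("side");w=capture("wrist")
Q=tocab(cloud(c)).reshape(-1,3)
m=(Q[:,0]>-.07)&(Q[:,0]<-.035)&(abs(Q[:,2]-.16)<.025)&(Q[:,1]>.02)&(Q[:,1]<.09)
print(m.sum(),np.median(Q[m],0))
cv2.imwrite("pics/i.png",np.hstack([cv2.resize(w["frame"],(400,300)),c["frame"][100:400,150:550]])[:,:,::-1])
E
```

```text
42.025 [ 2.23855694e+01  2.78239666e+01  8.01263183e+01 -7.91319324e-02
  7.24068861e+01 -5.54108673e+01] [-0.04845342  0.05021602  0.28449778] [ 0.0008173   0.0016493  -0.09499778] 
 [[ 0.001 -0.004 -1.   ]
 [ 1.    -0.005  0.001]
 [-0.005 -1.     0.004]]
97 [-0.04917694  0.05486816  0.16196371]
```

View pics/i.png

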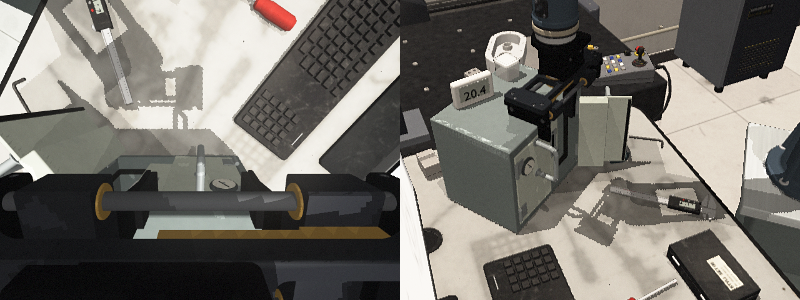

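The left handle is centred between the fingers, at about (202,170) in the wrist view. I'll descend and grip it.

{"fn": "play_rows", "kwargs": {
  "commands": [
    [[0.001, 0.002, -0.05], [0, 0, 0]],
    [[0.001, 0.002, -0.085], [0, 0, 0]],
    [[0.001, 0.002, -0.095], [0, 0, 0]],
    [[0.001, 0.002, -0.095], [0, 0, 0]]
  ]
}}

```text
time_s: 42.62
position: [0.5231, 0.3382, 0.1908]
tcp_rot: [[0.209, -0.003, -0.978], [0.978, -0.003, 0.209], [-0.003, -1.0, 0.002]]
force: [0.4, 0.4, 0.3]
opening: 0.806
```

{"fn": "play_rows", "kwargs": {
  "commands": [
    [[0, 0, 0], [0, 0, 0]],
    [[0, 0, 0], [0, 0, 0]],
    [[0, 0, 0], [0, 0, 0]],
    [[0, 0, 0], [0, 0, 0]],
    [[0, 0, 0], [0, 0, 0]],
    [[0, 0, 0], [0, 0, 0]],
    [[0, 0, 0], [0, 0, 0]],
    [[0, 0, 0], [0, 0, 0]],
    [[0, 0, 0], [0, 0, 0]]
  ],
  "gripper": 0.0
}}

```text
time_s: 43.75
position: [0.5226, 0.3371, 0.1902]
tcp_rot: [[0.209, -0.005, -0.978], [0.978, -0.004, 0.209], [-0.005, -1.0, 0.004]]
force: [-2.7, -4.6, 2.1]
opening: 0.104
```

{"fn": "play_rows", "kwargs": {
  "commands": [
    [[-0.0063, 0.0082, 0], [0, 0, -0.13]],
    [[-0.0115, 0.0172, 0], [0, 0, -0.261]],
    [[-0.0154, 0.0268, 0], [0, 0, -0.391]],
    [[-0.0181, 0.0369, 0], [0, 0, -0.522]]
  ]
}}

```text
time_s: 44.25
position: [0.5053, 0.3749, 0.1902]
tcp_rot: [[0.672, -0.004, -0.74], [0.74, -0.001, 0.672], [-0.003, -1.0, 0.002]]
force: [-0.4, -3.2, -0.5]
opening: 0.099
```

{"fn": "play_rows", "kwargs": {
  "commands": [
    [[-0.0013, 0.0102, 0], [0, 0, -0.13]],
    [[-0.0013, 0.0206, 0], [0, 0, -0.26]],
    [[0, 0.0309, 0], [0, 0, -0.391]],
    [[0.0027, 0.0409, 0], [0, 0, -0.521]]
  ]
}}

```text
time_s: 44.75
position: [0.5092, 0.416, 0.1902]
tcp_rot: [[0.951, -0.001, -0.308], [0.308, 0.001, 0.951], [-0.001, -1.0, 0.001]]
force: [1.1, -2.9, -1.0]
opening: 0.104
```

{"fn": "play_rows", "kwargs": {
  "commands": [
    [[0.0035, 0.0086, 0], [0, 0, -0.116]],
    [[0.0079, 0.0167, 0], [0, 0, -0.232]],
    [[0.0133, 0.0242, 0], [0, 0, -0.349]],
    [[0.0195, 0.0311, 0], [0, 0, -0.465]],
    [[0.0264, 0.0372, 0], [0, 0, -0.581]],
    [[0.034, 0.0425, 0], [0, 0, -0.698]],
    [[0.0422, 0.0468, 0], [0, 0, -0.814]],
    [[0.0508, 0.0502, 0], [0, 0, -0.93]],
    [[0.0508, 0.0502, 0], [0, 0, -0.93]]
  ]
}}

```text
time_s: 45.88
position: [0.561, 0.4649, 0.1902]
tcp_rot: [[0.818, 0.002, 0.575], [-0.575, 0.002, 0.818], [0.0, -1.0, 0.002]]
force: [2.3, -4.9, -0.1]
opening: 0.102
```

{"fn": "play_rows", "kwargs": {
  "commands": [
    [[0, 0, 0], [0, 0, 0]],
    [[0, 0, 0], [0, 0, 0]],
    [[0, 0, 0], [0, 0, 0]],
    [[0, 0, 0], [0, 0, 0]],
    [[0, 0, 0], [0, 0, 0]],
    [[0, 0, 0.06], [0, 0, 0]],
    [[0, 0, 0.12], [0, 0, 0]],
    [[0, 0, 0.16], [0, 0, 0]],
    [[0, 0, 0.16], [0, 0, 0]]
  ],
  "gripper": 0.05
}}

```text
time_s: 47.0
position: [0.5605, 0.4672, 0.356]
tcp_rot: [[0.818, 0.008, 0.575], [-0.575, 0.009, 0.818], [0.001, -1.0, 0.012]]
force: [-0.7, -0.5, 0.9]
opening: 0.575
```

```bash
python3 - <<'E'
from h import *
from rig import *
s=read_state();print(s["time_s"],tocab(s["position"]),s["force"])
c=capture("side");w=capture("scene")
for n,k in(("side",c),("scene",w)):
    Q=tocab(cloud(k)).reshape(-1,3)
    for nm,sg in(("L",1),("R",-1)):
        q=Q[(Q[:,2]>.06)&(Q[:,2]<.2)&(Q[:,0]<-.01)&(Q[:,0]>-.17)&(Q[:,1]*sg>.09)&(Q[:,1]*sg<.25)]
        if len(q)>30:
            for x in np.arange(-.15,0,.02):
                b=q[abs(q[:,0]-x)<.006]
                if len(b)>5:print(n,nm,round(x,2),len(b),np.round(np.percentile(b[:,1],[10,50,90]),3))
cv2.imwrite("pics/j.png",np.hstack([w["frame"][130:430,220:500],c["frame"][100:400,150:550]])[:,:,::-1])
E
```

```text
47.0 [-0.03859184  0.18782096  0.35601015] [-0.65730913 -0.51413658  0.8855928 ]
side L -0.15 256 [0.164 0.166 0.168]
side L -0.13 198 [0.155 0.158 0.166]
side L -0.11 421 [0.148 0.151 0.157]
side L -0.09 191 [0.155 0.157 0.16 ]
side L -0.07 189 [0.146 0.148 0.15 ]
side L -0.05 228 [0.137 0.141 0.173]
side L -0.03 137 [0.128 0.131 0.137]
side L -0.01 68 [0.121 0.123 0.126]
side R -0.09 275 [-0.167 -0.165 -0.162]
side R -0.07 301 [-0.158 -0.154 -0.15 ]
side R -0.05 322 [-0.123 -0.118 -0.115]
side R -0.03 318 [-0.11  -0.106 -0.103]
side R -0.01 109 [-0.099 -0.097 -0.095]
scene L -0.15 248 [0.155 0.159 0.163]
scene L -0.13 244 [0.146 0.15  0.154]
scene L -0.11 240 [0.137 0.141 0.145]
scene L -0.09 245 [0.128 0.131 0.135]
scene L -0.07 243 [0.119 0.123 0.127]
scene L -0.05 235 [0.109 0.113 0.117]
scene L -0.03 247 [0.101 0.104 0.109]
scene L -0.01 114 [0.094 0.097 0.1  ]
scene R -0.09 220 [-0.174 -0.171 -0.168]
scene R -0.07 186 [-0.161 -0.159 -0.155]
scene R -0.05 193 [-0.161 -0.147 -0.144]
scene R -0.03 294 [-0.192 -0.185 -0.132]
scene R -0.01 66 [-0.126 -0.124 -0.121]
```

View pics/j.png

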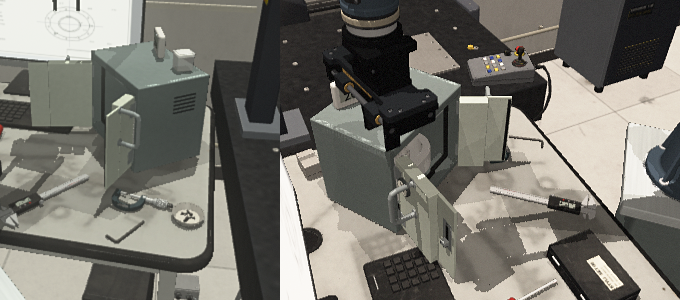

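```bash
python3 -c "
from rig import *
print(hand_in())"
```

```text
the job is handed in; nothing more can be done
None
```

Both leaves of the cabinet are open past square, and I handed the job in at 47 s of the 72 s allowed. The hand-in itself reports no verdict.

- **Right leaf:** I swung it open first by its handle. The last camera check puts it at about 120°.
- **Flush bolt:** It first jammed about 6 mm into its travel. I eased the left leaf in step by step until the bolt went through, about 9 mm in at the plate, and drew it fully down. Some of the earlier tries may have been held by friction on the plate rather than by a real jam.
- **Left leaf:** It then sprang ajar to about 0.027 rad, and I swung it open by its handle to about 114°.
- **Last checks:** The arm stood clear above the cabinet with no contact force. The bystanders in view looked unmoved, though I did not measure their positions, and the gripper hid part of the cabinet's top in one view. The highest force I saw was about 27 N in total while working the bolt; readings came only at the end of each move.
- **Failed along the way:** The first attempt to tilt the tool ran into the last joint's limit and stopped short. I worked out a different route for the wrist and nothing was touched.

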